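Nest the dipper pans under the counter shelf

ROBOT

A 6-joint arm with a two-finger parallel gripper is mounted at the origin on the work surface. World frame = base frame: x ahead of the robot, y to its left, z up, the work surface at z = 0. Lengths are in m, angles in rad, forces in N, time in s.
With the tool pointing down it reaches from about 0.35 to 0.975 m from the base axis. Payload 4.9 kg.
Tool frame: the origin (TCP) lies on the mounting face of the last link; the fingertips stand 173 mm ahead of it and the grasp point (between the pads) lies 155 mm ahead of it; x points along the fingers, z is the direction in which the jaws open and shut, and the axes are right-handed (so a half turn about x gives the same grasp; the last joint's range is limited). The gripper opens to 85 mm and grips with 20 to 120 N. Pads are 22 mm wide; open, the fingers measure 114 mm over their backs; the gripper's body (76 mm by 85 mm) begins 54 mm behind the grasp point. The pads swing forward as they close: fully open they stand 13 mm farther back than shut.
Start: joints at [-1.422, 0.053, 1.613, -0, 1.476, -0.119], TCP at [0.165, -0.603, 0.405] pointing down, gripper open.
Joint ranges: [-3.01, 3.01], [-1.01, 2.22], [0.06, 2.58], [-1.02, 4.17], [0.09, 2.62], [-3.14, 3.14]. Speed limits (rad/s): [2.57, 2.57, 3.14, 3.14, 3.14, 3.14].

INTERFACE

Orientations are given as a rotation vector (axis times angle).
In Python, from station import get_obs, get_image, get_calibration, finish_job, look_for, masks_of, tip_of gives the robot as it stands.
- The arm moves only by the tool carry_out, never from a script. Its argument "increments" is a list of rows, each a list of 3 entries, a list of its own where there are three numbers: the turn, a rotation vector about the world's x, y, z in units of 0.1 rad (1.0 is 0.1 rad), then the shift along the world's x, y, z in units of 20 mm (1.0 is 20 mm), then the opening, from 0 (shut) to 1 (fully open). A call has 1 to 8 rows; each row shifts and turns the pose as measured when the row begins; what a row does not reach is not made up. A row lasts 1/10 s, in which the tool goes at most 50 mm and 8.59 degrees, less where a joint would pass 70% of its speed; a pose out of reach is approached as far as the arm can. A call with a number of a shift or a turn outside -1 to 1 is refused whole. A call with a gripper value outside its range is refused whole. The fingers move at their own pace and stop on an object; "squeeze" is the grip in N (left out, the last holds). Time passes only in rows, so rows that do not move let the fingers close. It gives the time, the measured TCP pose, the force and the opening at its end, in the units of the state.
- get_obs(): the state, without advancing time (a new reading comes with each control period).
- get_image(name): name is "scene" or "top" or "wrist"; returns (picture, depth): 384x512x3 uint8, blue, green, red; 384x512 float32, m along the optical axis (not along the pixel's ray), 0 where there is no reading.
- get_calibration(name): a dict with "fx", "fy", "cx", "cy" (pixels), "position" and "orientation" of the camera in the world. Camera axes: x right, y down, z forward; pixel columns grow to the right and rows downward; lengths in m; the calibration is good to about 2 mm. A picture is of the moment at which its call begins: read the wrist's pose just before it. get_calibration takes no time and is no camera call; for the wrist camera it gives the pose at the moment of the call.
- finish_job(): hands the job in, once; it reports no verdict.
Trained networks look in the newest picture that a camera, given by its name, has taken for a name from the list of things; names that differ only in an ending like _2 or _b are one class to them, and where a whole thing is asked for, a point or a joint stands for the part that bears it (a point fixed in the world has none). Each returns a list of dicts, best first, with "p" (0 to 1); they miss things now and then, are a little off and sometimes report something else, mostly with a low value. They report only what shows in the picture. A call takes as long as a camera call.
- look_for(camera, query): "centre" ([column, row] in pixels, amid what is visible of it).
- masks_of(camera, query): "region" (384x512 bool, what is visible of it) and "centre" ([column, row] in pixels, amid what is visible of it).
- tip_of(camera, query): "centre" ([column, row] in pixels: a listed point, or the origin of a listed thing).
The state is a dict: "t": time; "q": joint angles; "dq": joint speeds; "effort": joint torques, N m; "tool_pos": TCP position; "tool_rot": TCP orientation; "contact_force": force on the tool from outside, world axes, zero at the start; "wrist_torque": the same for the moment, N m; "opening": finger opening in m.
Only numpy, scipy, OpenCV 4.12 (cv2) and the standard library are available. Lean on these libraries where they do the work, as an engineer would, in place of code of your own. Each camera call takes 0.05 s, during which the arm holds its last target.

TASK

On this olive stall the small dipper pan was dropped straight into the large one. Take it out and put the set away as it should be: the medium pan inside the large one and the small one inside the medium, each lowered in (not dropped) and sitting level on the floor of the pan below, with the three handles fanned a few fingers apart and all pointing out to the front of the shelf. Leave the large pan where it stands under the shelf and do not disturb the other things on the counter.

Things in the scene. Friction and masses are not known exactly. Their poses are not given: they have to be found in the camera images.
- large: largest of three steel pans, loose, below the shelf. Origin: centre of its underside, z up, handle along its own -x. Outside 123 mm across at the base, 132 at the rim, 72 high; walls and floor 3 mm. Handle, a flat bar 18 wide, 8 thick: leaves the rim at height 72, rises at 45 degrees to 90 mm from the axis (height 96), then at 10 degrees to its end (186 mm out, height 113). 0.32 kg
- medium: medium pan, same make, loose on the counter at left or right. Origin, axes and handle as for the large pan. Outside 105 mm across at the base, 114 at the rim, 72 high; walls and floor 3 mm: 6 mm play all round on the large pan's floor, and seated there its origin is 3 mm above the large pan's. Lying over another handle, its handle rides on it and the pan does not sit down. About 0.24 kg
- small: small pan, same make, loose, starts inside the large one. Origin, axes and handle as for the large pan. Outside 87 mm across at the base, 96 at the rim, 72 high; walls and floor 3 mm: 6 mm play all round on the medium pan's floor; seated there its origin is 3 mm above the medium pan's. About 0.17 kg
- large_tip (a point): end of the large pan's handle, 186 mm from its axis
- medium_tip (a point): end of the medium pan's handle, 177 mm from its axis, 113 mm above its underside; the handle's 45 degree part ends 81 mm from the axis
- small_tip (a point): end of the small pan's handle, 168 mm from its axis, 113 mm above its underside; the handle's 45 degree part ends 72 mm from the axis
- medium_grip (a point): middle of the medium pan's handle, 127 mm from its axis, 104 mm above its underside
- small_grip (a point): middle of the small pan's handle, 118 mm from its axis, 104 mm above its underside
- rack: fixed shelf of steel tubes over the counter. Origin on the counter below the shelf; its own -x is its front, towards the robot. Five 14 mm tubes along its y (560 mm), undersides 390 mm above the counter, at x = -150 (front edge), -90, -35, 22, 80 mm; end tubes at y = +-270. Two rear posts at x = 110, y = +-270 with braces; open in front below. Jars and tins to 170 mm high stand on it
- bowl: bystander: white bowl, 124 mm across, 48 mm high, on the counter. Origin: centre of its underside
- jar: bystander: green glass jar, 68 mm across, 100 mm high. Origin: centre of its underside
- shaker: bystander: steel shaker, 52 mm across, 91 mm high. Origin: centre of its underside
- scoop: bystander: white plastic scoop lying flat, 256 mm long (its own x from -116 to 140 mm), 79 wide, 45 high. Origin on its underside
- skimmer: bystander: flat steel skimmer lying on the counter, its own x from -170 (handle end) to 58 mm, 60 mm wide, 13 mm high. Origin on its underside where handle and disc meet

How it is judged:
By the outcome, as a careful person would: the job done as asked, in the order asked, and still so for the second after the job is handed in, with the robot touching nothing.
It also fails if it takes over 72 s, if anything falls off the work surface, if the arm or the gripper's body presses on something with over 40 N, if the wrist force passes 120 N, or if a joint passes its speed limit or range.

## Working session

There is one attempt and no reset: what is moved stays moved. The work goes in short steps, Python scripts to look and compute and a tool call to move; the robot and the scene stay as the last step left them, time stands still between calls to the robot, and variables do not carry over. Pictures are saved under pics/ and viewed, and the job is handed in when it is done.

Besides the shell and the picture viewer there is one more tool, called after ">>>" as name([rows], argument=value, ...), one row to a line, values as JSON. carry_out: Moves the arm, as the interface text tells. Shifts and turns lie within -1 to 1; 1 stands for 20 mm of shift or 0.1 rad of turn. Its arguments: {"type":"object","properties":{"increments":{"type":"array","items":{"type":"array"}},"squeeze":{"type":"number"}},"required":["increments"]}

```bash
ls; mkdir -p pics; python3 - <<'E'
from station import *
import cv2
print(get_obs())
for n in ["scene","top","wrist"]:
    im,d=get_image(n); cv2.imwrite(f"pics/a_{n}.png",im)
    print(n,get_calibration(n))
E
```

```text
pics
{'t': 0.0, 'q': array([-1.42200794e+00,  5.33557544e-02,  1.61430114e+00, -2.91250878e-06,
        1.47599884e+00, -1.19000665e-01]), 'dq': array([-0.00228622,  0.00154718,  0.00050092,  0.00076021, -0.00198839,
       -0.00036133]), 'effort': array([-1.23178768e-03, -3.93682408e+01, -3.70177674e+01, -1.82450035e-04,
        6.93979149e-03,  2.84796340e-05]), 'tool_pos': array([ 0.16533426, -0.60245446,  0.40345907]), 'tool_rot': array([ 1.01111364,  1.32558003, -1.00872393]), 'contact_force': array([-1.07351393,  0.30489544,  0.67080338]), 'wrist_torque': array([0.02964105, 0.02537187, 0.03948716]), 'opening': 0.08563447773522488}
scene {'fx': 362.03064499445264, 'fy': 362.03064499445264, 'cx': 256.45337279191335, 'cy': 192.73098203072456, 'position': array([ 1.21524645, -0.36221519,  0.67635994]), 'orientation': array([-1.93360715, -1.2798388 ,  0.6316211 ])}
top {'fx': 364.34325814926297, 'fy': 364.34325814926297, 'cx': 257.790506501258, 'cy': 186.93653632531075, 'position': array([ 0.45355507, -0.06282311,  1.07227414]), 'orientation': array([-2.20308888,  2.15646702, -0.0979583 ])}
wrist {'fx': 277.8310006032305, 'fy': 277.8310006032305, 'cx': 255.58660187707412, 'cy': 192.8552833840113, 'position': array([ 0.23176648, -0.58418433,  0.37247898]), 'orientation': array([ 2.31371589, -1.76333421, -0.2502403 ])}
```

View pics/a_scene.png

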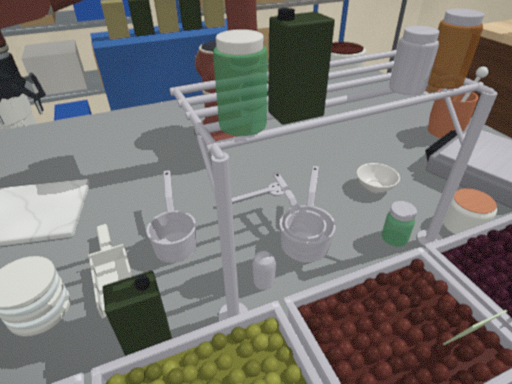

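View pics/a_top.png

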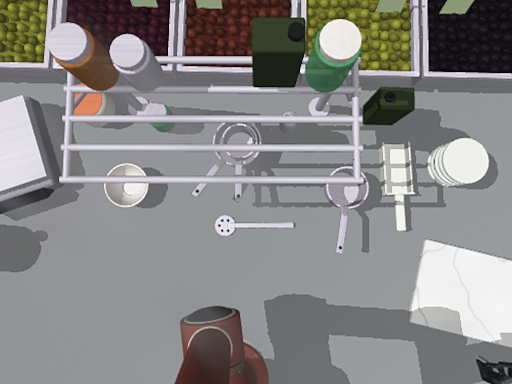

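View pics/a_wrist.png

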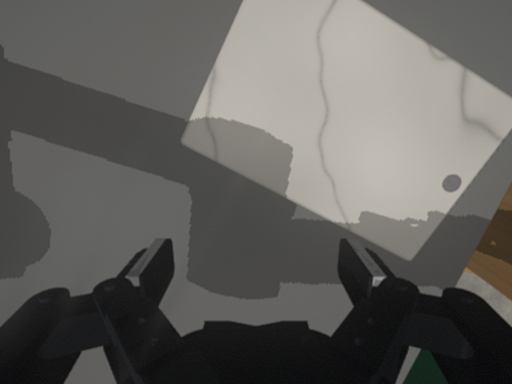

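The top view has the large pan with the small one inside at about (237,140), with handles ending near (196,190) and (238,195). The medium pan is at (347,187) with its tip near (340,250). The skimmer lies in front, at about (225,225) to (293,225). Next I'll measure these.

```bash
cat > h.py <<'E'
import numpy as np, cv2
from scipy.spatial.transform import Rotation as R
from station import *
def ray(cal,px):
    px=np.asarray(px,float)
    d=np.stack([(px[...,0]-cal['cx'])/cal['fx'],(px[...,1]-cal['cy'])/cal['fy'],np.ones(px.shape[:-1])],-1)
    return d@R.from_rotvec(cal['orientation']).as_matrix().T
def at_z(cal,px,z):
    r=ray(cal,px); p=cal['position']; s=(z-p[2])/r[...,2]
    return p+r*s[...,None]
def cloud(cal,depth):
    v,u=np.mgrid[:384,:512]; r=ray(cal,np.stack([u,v],-1)); P=cal['position']+r*depth[...,None]
    P[depth<=0]=np.nan; return P
def proj(cal,P):
    q=(np.asarray(P,float)-cal['position'])@R.from_rotvec(cal['orientation']).as_matrix()
    return np.stack([q[...,0]/q[...,2]*cal['fx']+cal['cx'],q[...,1]/q[...,2]*cal['fy']+cal['cy']],-1)
E
python3 - <<'E'
from h import *
np.set_printoptions(precision=4,suppress=True)
zt=dict(large_tip=.113,medium_tip=.113,small_tip=.116,medium_grip=.104,small_grip=.107,large=0,medium=0,small=.003,rack=0,bowl=0,jar=0,shaker=0,scoop=0,skimmer=0)
for n in ["top","scene"]:
    im,d=get_image(n); c=get_calibration(n); np.savez(f"d_{n}.npz",im=im,d=d)
    for k,z in zt.items():
        for r in tip_of(n,k)[:2]:
            print(n,k,round(r['p'],2),np.round(r['centre'],1),at_z(c,r['centre'],z)[:2])
print(get_obs()['t'])
E
```

```text
top large_tip 0.71 [192.2 197.2] [0.5048 0.1059]
top large_tip 0.56 [132.4 185.8] [0.5315 0.2646]
top medium_tip 0.65 [338.8 252.7] [ 0.3683 -0.2809]
top small_tip 0.85 [239.7 199.4] [ 0.5016 -0.0194]
top medium_grip 0.92 [342.5 234.9] [ 0.4142 -0.2926]
top small_grip 0.6 [239.1 180.4] [ 0.5526 -0.0161]
top large 0.8 [239.  148.2] [ 0.66   -0.0082]
top medium 0.91 [336.7 189.6] [ 0.5425 -0.3   ]
top medium 0.39 [343.9 234.6] [ 0.4109 -0.3214]
top small 0.61 [242.3 143.9] [ 0.6726 -0.0178]
top small 0.37 [236.8 145.8] [ 0.6665 -0.0016]
top bowl 0.65 [132.3 184.2] [0.5454 0.3037]
top jar 0.6 [162.5 119.4] [0.7423 0.2232]
top shaker 0.51 [285.9 128.7] [ 0.7222 -0.1471]
top scoop 0.96 [392.8 192.5] [ 0.5375 -0.466 ]
top skimmer 0.64 [236.2 226. ] [ 0.4293 -0.0059]
scene large_tip 0.95 [314.7 169.1] [0.5219 0.0951]
scene large_tip 0.38 [390.6 236.4] [0.8114 0.1167]
scene medium_tip 0.81 [168.9 170.6] [ 0.3695 -0.2731]
scene small_tip 0.8 [280.4 175.1] [ 0.5138 -0.0049]
scene small_tip 0.58 [113.2 265.7] [ 0.6616 -0.4466]
scene medium_grip 0.71 [165.8 186.2] [ 0.4242 -0.2943]
scene small_grip 0.71 [282.3 183.5] [ 0.5386 -0.011 ]
scene large 0.9 [302.6 240.9] [ 0.6543 -0.0051]
scene large 0.6 [315.3 166.6] [0.3709 0.196 ]
scene medium 0.85 [176.  246.4] [ 0.5443 -0.3101]
scene small 0.67 [305.2 244.4] [ 0.6702 -0.0065]
scene rack 0.74 [303.5 242.3] [ 0.6596 -0.0054]
scene bowl 0.85 [376.  183.2] [0.5257 0.3222]
scene jar 0.79 [391.7 234.9] [0.727 0.219]
scene shaker 0.62 [263.4 278.6] [ 0.7251 -0.1462]
scene scoop 0.74 [114.5 265.6] [ 0.5479 -0.4611]
scene scoop 0.3 [262.8 280.1] [ 0.7285 -0.1492]
1.65
```

```bash
python3 - <<'E'
from h import *
np.set_printoptions(precision=4,suppress=True)
Z={}
for n in ["top","scene"]:
    f=np.load(f"d_{n}.npz"); P=cloud(get_calibration(n),f['d']); Z[n]=P
    g=P[np.isfinite(P[...,2])&(abs(P[...,2])<.02)]; print(n,'counter z',np.median(g[:,2]))
    for nm,c in [('L',(.66,-.008)),('M',(.543,-.305))]:
        rr=np.hypot(P[...,0]-c[0],P[...,1]-c[1]); 
        m=(rr<.22)&(P[...,2]>.06)&(P[...,2]<.135)
        Q=P[m]; print(nm,len(Q),np.histogram(Q[:,2],bins=np.arange(.06,.136,.005))[0])
        np.save(f"c_{n}_{nm}.npy",Q)
    # rack tubes
    m=(P[...,2]>.38)&(P[...,2]<.412)&(P[...,0]>.3)&(P[...,0]<.95)&(abs(P[...,1])<.4)
    Q=P[m]; print('rack',len(Q),Q.min(0),Q.max(0)); h=np.histogram(Q[:,0],bins=np.arange(.4,.95,.01)); print(h[0])
    np.save(f"rack_{n}.npy",Q)
E
```

```text
top counter z 0.001497178171744773
L 1548 [ 87 105 267 199  72  64  59  82 284 105  84 117  23   0   0]
M 688 [ 32  37 171  50  18  18  16  27  56  95  79  61   9  10   9]
rack 10729 [ 0.5123 -0.2581  0.3801] [0.7669 0.3048 0.4119]
[   0    0    0    0    0    0    0    0    0    0    0  543 1460  336
   88   83   84  615 1417  298   91   84  171 1370  806   94   93   91
  499 1215  304   81   43   35  309  497   22    0    0    0    0    0
    0    0    0    0    0    0    0    0    0    0    0    0]
scene counter z 0.000964401576524776
L 3222 [286 310 512 294 211 244 213 217 633 119 112  61  10   0   0]
M 803 [136 111 265  23  18  21  22  23  54  55  51  23   0   1   0]
rack 6728 [ 0.516  -0.2587  0.38  ] [0.8029 0.3073 0.412 ]
[   0    0    0    0    0    0    0    0    0    0    0   18  430  286
   15   19   14   25  443  279   18   21   21  102  553   83   26   29
   25  217  540   52   91  114  167 1384 1197  105  169  197   88    0
    0    0    0    0    0    0    0    0    0    0    0    0]
```

```bash
python3 - <<'E'
import cv2
for n,(x0,y0,x1,y1) in dict(top=(170,100,370,260),scene=(130,150,350,270)).items():
    im=cv2.imread(f"pics/a_{n}.png"); cv2.imwrite(f"pics/b_{n}.png",cv2.resize(im[y0:y1,x0:x1],None,fx=3.6,fy=3.6,interpolation=cv2.INTER_CUBIC))
E
```

```text
(no output)
```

View pics/b_top.png

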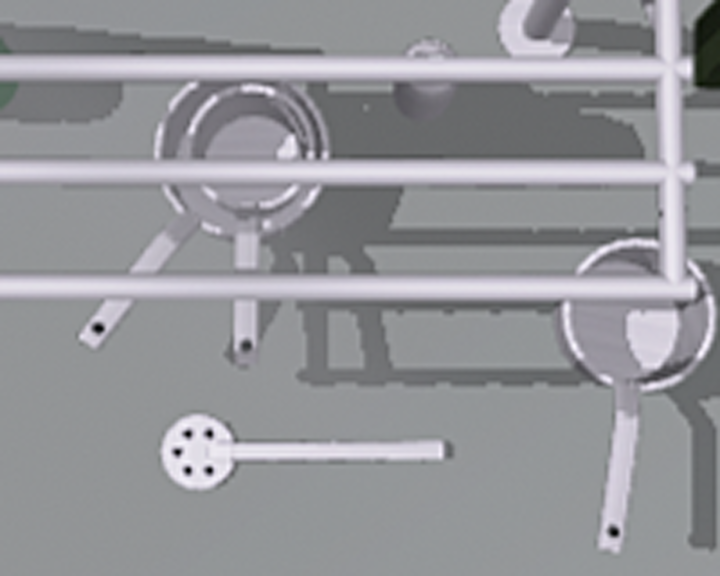

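View pics/b_scene.png

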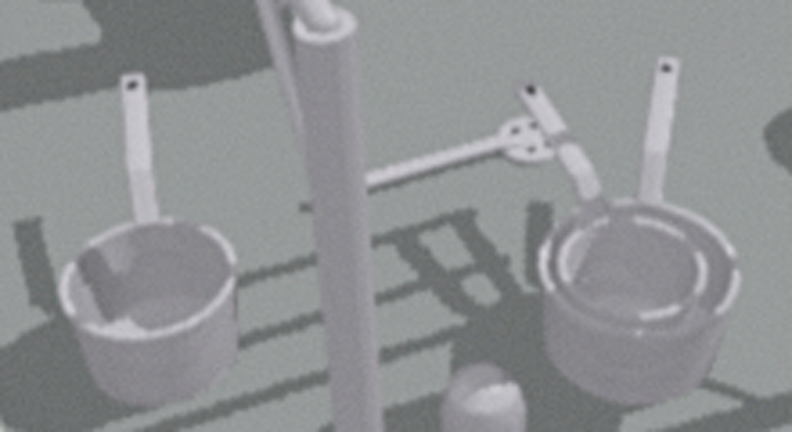

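```bash
cat > fit.py <<'E'
from h import *
from scipy.optimize import least_squares
np.set_printoptions(precision=4,suppress=True)
def circ(Q,c0,r,tol=.006):
    c=np.array(c0,float)
    for k in range(15):
        rr=np.hypot(*(Q[:,:2]-c).T); S=Q[abs(rr-r)<tol*(3 if k<4 else 1)]
        c=least_squares(lambda c:np.hypot(*(S[:,:2]-c).T)-r,c,loss='soft_l1',f_scale=.002).x
    return c,len(S)
def handle(Q,c,yaw0,r0,r1,zlo=.09,zhi=.125,wid=.02):
    # yaw: direction of handle from -x, positive to +y
    y=yaw0
    for k in range(8):
        d=np.array([-np.cos(y),np.sin(y)]); n=np.array([-d[1],d[0]])
        q=Q[:,:2]-c; s=q@d; t=q@n
        m=(s>r0)&(s<r1)&(abs(t)<wid)&(Q[:,2]>zlo)&(Q[:,2]<zhi)
        A=np.c_[s[m],np.ones(m.sum())]; 
        sol=np.linalg.lstsq(A,t[m],rcond=None)[0]
        # line direct. + through center average
        y-=np.median(t[m]/s[m])
    return y,m.sum(),sol,s[m].max(),np.median(Q[m][:,2])
E
python3 - <<'E'
from fit import *
for n in ["top","scene"]:
    L=np.load(f"c_{n}_L.npy");M=np.load(f"c_{n}_M.npy")
    rim=lambda Q,a,b:Q[(Q[:,2]>a)&(Q[:,2]<b)]
    cL=circ(rim(L,.068,.076),(.66,-.008),.065);cS=circ(rim(L,.070,.080),(.668,-.01),.0465);cM=circ(rim(M,.068,.076),(.543,-.305),.0555)
    print(n,'L',cL,'S',cS,'M',cM)
    for nm,Q,c,y0,r0,r1 in [('L',L,cL[0],.65,.09,.2),('S',L,cS[0],.05,.08,.18),('M',M,cM[0],.16,.09,.19)]:
        r=handle(Q,c,y0,r0,r1); print(nm,'yaw',np.degrees(r[0]),r[1:], 'tip',c+ {'L':.186,'S':.168,'M':.177}[nm]*np.array([-np.cos(r[0]),np.sin(r[0])]))
    Q=np.load(f"rack_{n}.npy")
    for x0 in (.525,.585,.64,.697):
        S=Q[abs(Q[:,0]-x0)<.02]; S=S[S[:,2]>.398]; print(x0,np.median(S[:,0]),S[:,2].max(),np.polyfit(S[:,1],S[:,0],1))
E
```

```text
top L (array([ 0.6653, -0.0045]), 173) S (array([ 0.6677, -0.0111]), 170) M (array([ 0.5455, -0.3111]), 201)
L yaw 34.64202451133598 (np.int64(189), array([ 0.0035, -0.0005]), np.float64(0.1873445353400033), np.float64(0.11064052869604357)) tip [0.5123 0.1012]
S yaw -1.2800071724237283 (np.int64(179), array([ 0.007 , -0.0011]), np.float64(0.16812475942648852), np.float64(0.11517845273087579)) tip [ 0.4997 -0.0149]
M yaw 10.376293190529365 (np.int64(238), array([ 0.0035, -0.0004]), np.float64(0.17836926699724517), np.float64(0.11060478469842772)) tip [ 0.3714 -0.2792]
0.525 0.5242873550368828 0.40821256745880197 [-0.016   0.5251]
0.585 0.5835528274978028 0.409295284794 [-0.0142  0.5841]
0.64 0.6381439205837615 0.4085286314691223 [-0.014   0.6387]
0.697 0.694353226578353 0.4118691005501204 [-0.0122  0.6951]
scene L (array([ 0.6658, -0.005 ]), 336) S (array([ 0.6684, -0.0116]), 277) M (array([ 0.5461, -0.3117]), 313)
L yaw 34.83979472704015 (np.int64(183), array([-0.0007,  0.0002]), np.float64(0.18751084371523466), np.float64(0.10839253678233929)) tip [0.5132 0.1013]
S yaw -1.6710373283603324 (np.int64(180), array([-0.0128,  0.0014]), np.float64(0.1704490612679759), np.float64(0.11178805433696887)) tip [ 0.5005 -0.0165]
M yaw 10.514014820947883 (np.int64(166), array([0.0009, 0.0001]), np.float64(0.17932059011865462), np.float64(0.10916118906926947)) tip [ 0.3721 -0.2794]
0.525 0.5279837407750876 0.40567910402093654 [-0.0198  0.5289]
0.585 0.5880864711002375 0.4063141772101534 [-0.0126  0.5879]
0.64 0.6436611510174237 0.4059907988771715 [-0.0094  0.6428]
0.697 0.7011413225694367 0.41172185695861296 [-0.0044  0.7005]
```

```bash
cat > plan.py <<'E'
from h import *
import sys
np.set_printoptions(precision=3,suppress=True)
def tool(P,yaw,tilt,flip=1):
    """yaw deg: handle direction from -x toward +y. tilt deg from vertical, pointing inward"""
    y=np.radians(yaw);t=np.radians(tilt)
    u=np.array([np.cos(y),-np.sin(y),0])
    a=np.sin(t)*u-np.cos(t)*np.array([0,0,1.])
    z=flip*np.cross([0,0,1.],u); yv=np.cross(z,a)
    return np.asarray(P)-.155*a, R.from_matrix(np.c_[a,yv,z])
def grip(c,yaw,r,z0):
    y=np.radians(yaw); return np.array([c[0]-r*np.cos(y),c[1]+r*np.sin(y),z0+.096+(r-.09+ (0))*0])
def go(P,yaw,tilt,flip=None):
    o=get_obs(); Rc=R.from_rotvec(o['tool_rot'])
    best=None
    for f in ((1,-1) if flip is None else (flip,)):
        p,Rt=tool(P,yaw,tilt,f); dr=(Rt*Rc.inv()).as_rotvec()
        if best is None or np.linalg.norm(dr)<np.linalg.norm(best[1]): best=(p,dr,f)
    p,dr,f=best; dp=p-o['tool_pos']
    n=int(np.ceil(max(abs(dp).max()/.02,abs(dr).max()/.1)))
    print('t',round(o['t'],2),'flip',f,'tcp',o['tool_pos'],'->',p,'rot units',dr/.1,'shift units',dp/.02,'rows',n,'q',o['q'],'F',o['contact_force'],'op',round(o['opening'],4))
    if n: print('per row: rot',dr/.1/n,'shift',dp/.02/n)
    g=o['tool_pos']+.155*Rc.apply([1,0,0]); print('grasp pt now',g,'a',Rc.apply([1,0,0]),'z',Rc.apply([0,0,1]))
E
python3 - <<'E'
from plan import *
go([.49,-.0135,.20],-1.5,35)
E
```

```text
t 1.65 flip -1 tcp [ 0.165 -0.603  0.405] -> [ 0.401 -0.016  0.327] rot units [ 0.897 -6.057 -2.341] shift units [11.787 29.344 -3.888] rows 30 q [-1.422  0.053  1.613  0.     1.476 -0.119] F [ 0.327  0.387 -0.439] op 0.0853
per row: rot [ 0.03  -0.202 -0.078] shift [ 0.393  0.978 -0.13 ]
grasp pt now [ 0.165 -0.603  0.25 ] a [ 0. -0. -1.] z [ 0.265 -0.964  0.   ]
```

>>> carry_out([
  [[0, 0, 1], [0.4, 1, -0.1], 0.6],
  [[0, 0, 1], [0.4, 1, -0.1], 0.6],
  [[0, 0, 1], [0.4, 1, -0.1], 0.6],
  [[0, 0, 1], [0.4, 1, -0.1], 0.6],
  [[0, 0, 1], [0.4, 1, -0.1], 0.6],
  [[0, 0, 1], [0.4, 1, -0.1], 0.6],
  [[0, 0, 1], [0.4, 1, -0.1], 0.6],
  [[0, 0, 1], [0.4, 1, -0.1], 0.6],
], squeeze=100)

```text
t: 2.45
tool_pos: [0.2299, -0.4388, 0.3886]
tool_rot: [0.371, 1.537, -0.373]
contact_force: [1.1, -0.4, 1.1]
opening: 0.0513
```

```bash
python3 - <<'E'
from plan import *
go([.47,-.0135,.20],-1.5,0,1)
E
```

```text
t 2.45 flip 1 tcp [ 0.23  -0.439  0.389] -> [ 0.47  -0.013  0.355] rot units [-0.003  0.025 20.714] shift units [12.004 21.263 -1.681] rows 22 q [-1.239 -0.256  1.926  0.001  1.469 -0.764] F [ 1.066 -0.41   1.101] op 0.0513
per row: rot [-0.     0.001  0.942] shift [ 0.546  0.967 -0.076]
grasp pt now [ 0.23  -0.439  0.234] a [ 0.001 -0.002 -1.   ] z [ 0.89  -0.457  0.002]
```

>>> carry_out([
  [[0, 0, 1], [0.45, 1, 0], 0.6],
  [[0, 0, 1], [0.45, 1, 0], 0.6],
  [[0, 0, 1], [0.45, 1, 0], 0.6],
  [[0, 0, 1], [0.45, 1, 0], 0.6],
  [[0, 0, 1], [0.45, 1, 0], 0.6],
  [[0, 0, 1], [0.45, 1, 0], 0.6],
  [[0, 0, 1], [0.45, 1, 0], 0.6],
  [[0, 0, 1], [0.45, 1, 0], 0.6],
])

```text
t: 3.25
tool_pos: [0.3037, -0.2715, 0.3892]
tool_rot: [-0.283, 1.549, 0.279]
contact_force: [-0.0, -0.5, -0.5]
opening: 0.0512
```

>>> carry_out([
  [[0, 0, 1], [0.35, 1, 0], 0.6],
  [[0, 0, 1], [0.35, 1, 0], 0.6],
  [[0, 0, 1], [0.35, 1, 0], 0.6],
  [[0, 0, 1], [0.35, 1, 0], 0.6],
  [[0, 0, 1], [0.35, 1, 0], 0.6],
  [[0, 0, 1], [0.35, 1, 0], 0.6],
  [[0, 0, 1], [0.35, 1, 0], 0.6],
  [[0, 0, 1], [0.35, 1, 0], 0.6],
])

```text
t: 4.05
tool_pos: [0.3607, -0.1042, 0.3908]
tool_rot: [-0.929, 1.357, 0.921]
contact_force: [-0.4, -0.6, 0.1]
opening: 0.0512
```

```bash
python3 - <<'E'
from plan import *
go([.498,-.0135,.166],-1.5,35,1)
E
```

```text
t 4.05 flip 1 tcp [ 0.361 -0.104  0.391] -> [ 0.409 -0.016  0.293] rot units [-1.102 -5.962  3.916] shift units [ 2.42   4.419 -4.893] rows 6 q [-0.482 -0.608  2.171  0.005  1.57  -1.673] F [-0.357 -0.566  0.089] op 0.0512
per row: rot [-0.184 -0.994  0.653] shift [ 0.403  0.736 -0.816]
grasp pt now [ 0.362 -0.104  0.236] a [ 0.009  0.001 -1.   ] z [0.37  0.929 0.004]
```

>>> carry_out([
  [[-0.18, -1, 0.65], [0.4, 0.74, -0.8], 0.6],
  [[-0.18, -1, 0.65], [0.4, 0.74, -0.8], 0.6],
  [[-0.18, -1, 0.65], [0.4, 0.74, -0.8], 0.6],
  [[-0.18, -1, 0.65], [0.4, 0.74, -0.8], 0.6],
  [[-0.18, -1, 0.65], [0.4, 0.74, -0.8], 0.6],
  [[-0.18, -1, 0.65], [0.4, 0.74, -0.8], 0.6],
  [[0, 0, 0], [0, 0, 0], 0.6],
])

```text
t: 4.75
tool_pos: [0.41, -0.0095, 0.294]
tool_rot: [-1.472, 0.695, 0.758]
contact_force: [-0.9, 0.9, -0.8]
opening: 0.0512
```

```bash
python3 - <<'E'
from plan import *
go([.538,-.0147,.109],-1.5,35,1)
im,d=get_image("wrist"); cv2.imwrite("pics/c_w.png",im)
im,d=get_image("top"); cv2.imwrite("pics/c_t.png",im)
P=cloud(get_calibration("top"),d)
# handle height near r=130
from fit import handle
Q=P.reshape(-1,3);Q=Q[np.isfinite(Q[:,2])]
E
```

```text
t 4.75 flip 1 tcp [ 0.41  -0.01   0.294] -> [ 0.449 -0.017  0.236] rot units [ 0.035  0.323 -0.196] shift units [ 1.956 -0.376 -2.9  ] rows 3 q [-0.25  -0.603  2.366  0.248  0.772 -1.993] F [-0.875  0.856 -0.773] op 0.0512
per row: rot [ 0.012  0.108 -0.065] shift [ 0.652 -0.125 -0.967]
grasp pt now [ 0.503 -0.006  0.17 ] a [ 0.599  0.024 -0.8  ] z [-0.046  0.999 -0.005]
```

View pics/c_w.png

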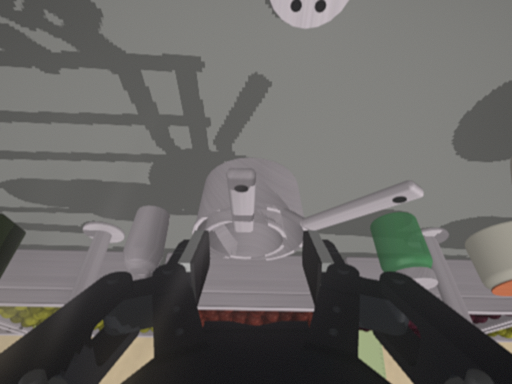

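View pics/c_t.png

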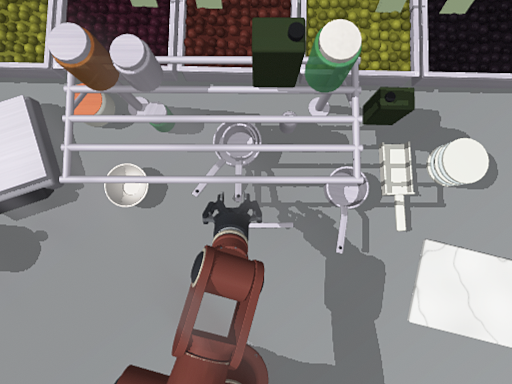

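The wrist view shows the fingers straddling the small handle, which is at column 240 against about 255 between the fingers. The correction toward -y in the plan matches that, so I'll advance and grip.

>>> carry_out([
  [[0, 0.1, -0.07], [0.5, -0.2, -0.75], 0.6],
  [[0, 0.1, -0.07], [0.5, -0.1, -0.75], 0.6],
  [[0, 0.1, -0.06], [0.5, -0.08, -0.75], 0.6],
  [[0, 0, 0], [0.45, 0, -0.65], 0.6],
  [[0, 0, 0], [0, 0, 0], 0.6],
])

```text
t: 5.35
tool_pos: [0.4544, -0.0226, 0.2471]
tool_rot: [-1.457, 0.733, 0.748]
contact_force: [-0.4, 1.0, -0.2]
opening: 0.0513
```

```bash
python3 - <<'E'
from plan import *
go([.538,-.0147,.109],-1.5,35,1)
im,d=get_image("wrist"); cv2.imwrite("pics/d_w.png",im)
E
```

```text
t 5.35 flip 1 tcp [ 0.454 -0.023  0.247] -> [ 0.449 -0.017  0.236] rot units [0.088 0.13  0.114] shift units [-0.265  0.28  -0.556] rows 1 q [-0.248 -0.364  2.292  0.252  0.619 -1.997] F [-0.437  1.049 -0.216] op 0.0513
per row: rot [0.088 0.13  0.114] shift [-0.265  0.28  -0.556]
grasp pt now [ 0.545 -0.022  0.121] a [ 0.584  0.001 -0.812] z [-0.015  1.    -0.009]
```

View pics/d_w.png

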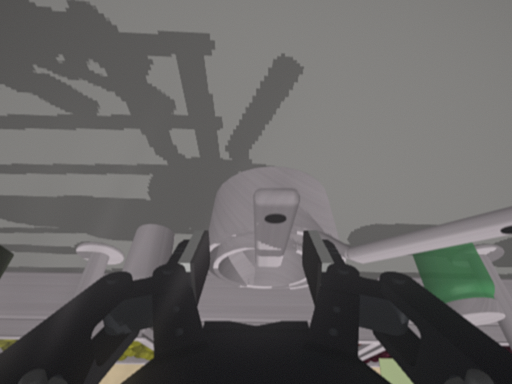

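>>> carry_out([
  [[0.09, 0.13, 0.11], [-0.27, 0.28, -0.6], 0.6],
  [[0, 0, 0], [0, 0, 0], 0.6],
])

```text
t: 5.6
tool_pos: [0.4492, -0.0175, 0.2379]
tool_rot: [-1.451, 0.729, 0.765]
contact_force: [-0.2, 0.2, -0.9]
opening: 0.0516
```

```bash
python3 - <<'E'
from plan import *
go([.538,-.0147,.109],-1.5,35,1)
E
```

```text
t 5.6 flip 1 tcp [ 0.449 -0.018  0.238] -> [ 0.449 -0.017  0.236] rot units [0.002 0.036 0.01 ] shift units [-0.004  0.025 -0.096] rows 1 q [-0.241 -0.363  2.308  0.266  0.615 -2.009] F [-0.247  0.176 -0.895] op 0.0516
per row: rot [0.002 0.036 0.01 ] shift [-0.004  0.025 -0.096]
grasp pt now [ 0.539 -0.015  0.111] a [ 0.576  0.014 -0.817] z [-0.025  1.    -0.   ]
```

>>> carry_out([
  [[0, 0, 0], [0, 0, -0.1], 0],
  [[0, 0, 0], [0, 0, 0], 0],
  [[0, 0, 0], [0, 0, 0], 0],
  [[0, 0, 0], [0, 0, 0], 0],
  [[0, 0, 0], [0, 0, 0], 0],
], squeeze=100)

```text
t: 6.1
tool_pos: [0.4489, -0.0174, 0.2375]
tool_rot: [-1.453, 0.727, 0.763]
contact_force: [0.5, -0.5, -1.2]
opening: 0.016
```

>>> carry_out([
  [[0, 0, 0], [0, 0, 0.25], 0],
  [[0, 0, 0], [0, 0, 0.4], 0],
  [[0, 0, 0], [0, 0, 0.5], 0],
  [[0, 0, 0], [0, 0, 0.5], 0],
  [[0, 0, 0], [0, 0, 0.5], 0],
  [[0, 0, 0], [0, 0, 0.5], 0],
  [[0, 0, 0], [0, 0, 0.5], 0],
  [[0, 0, 0], [0, 0, 0.5], 0],
])

```text
t: 6.9
tool_pos: [0.4476, -0.0171, 0.315]
tool_rot: [-1.451, 0.73, 0.767]
contact_force: [-0.3, -0.2, -0.4]
opening: 0.0162
```

```bash
python3 - <<'E'
from plan import *
go([.538,-.0147,.204],-1.5,35,1)
im,d=get_image("scene"); cv2.imwrite("pics/e_s.png",im)
E
```

```text
t 6.9 flip 1 tcp [ 0.448 -0.017  0.315] -> [ 0.449 -0.017  0.331] rot units [0.002 0.015 0.001] shift units [0.078 0.002 0.797] rows 1 q [-0.241 -0.487  2.254  0.215  0.79  -1.944] F [-0.251 -0.175 -0.419] op 0.0162
per row: rot [0.002 0.015 0.001] shift [0.078 0.002 0.797]
grasp pt now [ 0.537 -0.015  0.188] a [ 0.575  0.015 -0.818] z [-0.026  1.    -0.   ]
```

View pics/e_s.png

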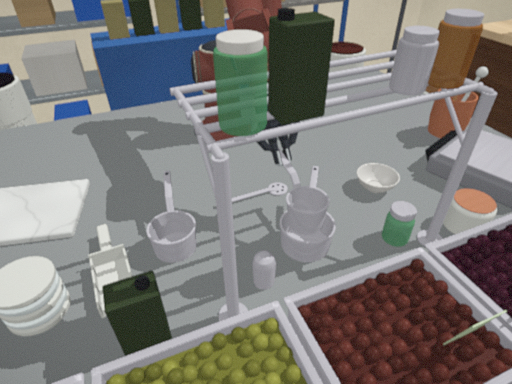

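The small pan is up and level at about (307,205), above the large one. I'll carry it to the gap at the right.

>>> carry_out([
  [[0, 0, 0], [0, 0, 0.7], 0],
  [[0, 0, 0], [0, -0.2, 0.6], 0],
  [[0, 0, 0], [0, -0.7, 0], 0],
  [[0, 0, 0], [-0.2, -1, 0], 0],
  [[0, 0, 0], [-0.4, -1, 0], 0],
  [[0, 0, 0], [-0.5, -1, 0], 0],
  [[0, 0, 0], [-0.5, -1, 0], 0],
  [[0, 0, 0], [-0.5, -1, 0], 0],
])

```text
t: 7.75
tool_pos: [0.4052, -0.1383, 0.3486]
tool_rot: [-1.46, 0.721, 0.766]
contact_force: [-0.1, -0.4, -1.6]
opening: 0.0158
```

>>> carry_out([
  [[0, 0, 0], [-0.5, -1, 0], 0],
  [[0, 0, 0], [-0.3, -0.6, 0], 0],
  [[0, 0, 0], [0, -0.1, -0.5], 0],
  [[0, 0, 0], [0, 0, -1], 0],
  [[0, 0, 0], [0, 0, -1], 0],
  [[0, 0, 0], [0, 0, -0.6], 0],
  [[0, 0, 0], [0, 0, 0], 0],
])

```text
t: 8.45
tool_pos: [0.3871, -0.176, 0.2847]
tool_rot: [-1.462, 0.726, 0.76]
contact_force: [-0.1, -0.2, -1.8]
opening: 0.0163
```

```bash
python3 - <<'E'
from plan import *
go([.48,-.166,.106],-1.5,35,1)
im,d=get_image("scene"); cv2.imwrite("pics/f_s.png",im);P=cloud(get_calibration("scene"),d)
im,d=get_image("top"); cv2.imwrite("pics/f_t.png",im)
g=get_obs()['tool_pos']
c=np.array([.61,-.163]); m=(np.hypot(P[...,0]-c[0],P[...,1]-c[1])<.06)&(P[...,2]>.02)
print(np.histogram(P[m][:,2],bins=np.arange(.02,.2,.01)))
E
```

```text
t 8.45 flip 1 tcp [ 0.387 -0.176  0.285] -> [ 0.391 -0.168  0.233] rot units [ 0.087  0.099 -0.019] shift units [ 0.202  0.385 -2.585] rows 3 q [-0.7   -0.503  2.319  0.509  0.898 -2.536] F [-0.085 -0.2   -1.83 ] op 0.0163
per row: rot [ 0.029  0.033 -0.006] shift [ 0.067  0.128 -0.862]
grasp pt now [ 0.477 -0.175  0.159] a [ 0.581  0.009 -0.814] z [-0.028  1.    -0.009]
(array([  0,   0,   0,  91,  95, 115, 120, 130, 143, 132, 161,   0,   0,
         0,   0,   0,   0]), array([0.02, 0.03, 0.04, 0.05, 0.06, 0.07, 0.08, 0.09, 0.1 , 0.11, 0.12,
       0.13, 0.14, 0.15, 0.16, 0.17, 0.18, 0.19]))
```

View pics/f_s.png

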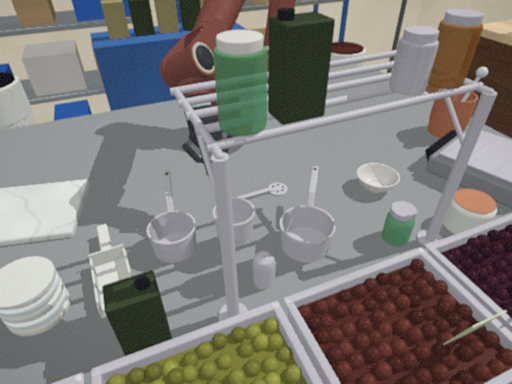

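View pics/f_t.png

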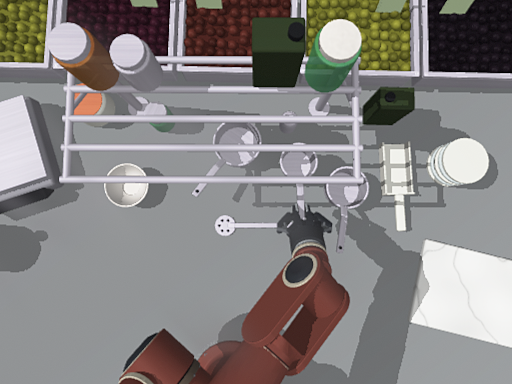

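>>> carry_out([
  [[0, 0, 0], [0.1, 0.3, -0.9], 0],
  [[0, 0, 0], [0.1, 0.1, -0.9], 0],
  [[0, 0, 0], [0, 0, -0.5], 0],
  [[0, 0, 0], [0, 0, -0.2], 0],
  [[0, 0, 0], [0, 0, 0], 0],
])

```text
t: 9.05
tool_pos: [0.3944, -0.1694, 0.2421]
tool_rot: [-1.475, 0.72, 0.747]
contact_force: [-0.1, -0.9, -1.4]
opening: 0.0161
```

```bash
python3 - <<'E'
from plan import *
go([.48,-.166,.106],-1.5,35,1)
E
```

```text
t 9.05 flip 1 tcp [ 0.394 -0.169  0.242] -> [ 0.391 -0.168  0.233] rot units [ 0.182  0.235 -0.024] shift units [-0.165  0.054 -0.458] rows 1 q [-0.673 -0.423  2.344  0.555  0.781 -2.591] F [-0.057 -0.885 -1.398] op 0.0161
per row: rot [ 0.182  0.235 -0.024] shift [-0.165  0.054 -0.458]
grasp pt now [ 0.486 -0.169  0.117] a [ 0.592  0.002 -0.806] z [-0.028  0.999 -0.019]
```

>>> carry_out([
  [[0.18, 0.23, 0], [-0.16, 0, -0.25], 0],
  [[0, 0, 0], [0, 0, -0.15], 0],
  [[0, 0, 0], [0, 0, -0.1], 0],
])

```text
t: 9.35
tool_pos: [0.3919, -0.1704, 0.2346]
tool_rot: [-1.453, 0.728, 0.767]
contact_force: [-9.5, 1.2, 10.5]
opening: 0.0159
```

```bash
python3 - <<'E'
from plan import *
go([.48,-.166,.106],-1.5,35,1)
E
```

```text
t 9.35 flip 1 tcp [ 0.392 -0.17   0.235] -> [ 0.391 -0.168  0.233] rot units [ 0.016  0.033 -0.018] shift units [-0.041  0.103 -0.082] rows 1 q [-0.68  -0.409  2.347  0.553  0.792 -2.59 ] F [-9.542  1.248 10.464] op 0.0159
per row: rot [ 0.016  0.033 -0.018] shift [-0.041  0.103 -0.082]
grasp pt now [ 0.481 -0.168  0.108] a [ 0.576  0.015 -0.817] z [-0.028  1.    -0.002]
```

>>> carry_out([
  [[0, 0, 0], [0, 0, 0], 0.5],
  [[0, 0, 0], [0, 0, 0], 0.5],
  [[0, 0, 0], [0, 0, 0], 0.5],
  [[0, 0, 0], [-0.3, 0, 0.5], 0.5],
  [[0, 0, 0], [-0.5, 0, 0.8], 0.5],
  [[0, 0, 0], [-0.5, 0, 0.9], 0.6],
  [[0, 0, 0], [-0.3, -0.5, 1], 0.6],
  [[0, 0, 0], [0, -1, 1], 0.6],
])

```text
t: 10.15
tool_pos: [0.3587, -0.1993, 0.3197]
tool_rot: [-1.452, 0.726, 0.77]
contact_force: [0.4, 0.3, 0.5]
opening: 0.0515
```

```bash
python3 - <<'E'
from plan import *
c=np.array([.5458,-.3114]);y=np.radians(10.4)
G=np.array([c[0]-.138*np.cos(y),c[1]+.138*np.sin(y),.106]); print(G)
a=R.from_euler('z',-10.4,degrees=True).apply([np.sin(np.radians(30)),0,-np.cos(np.radians(30))])
go(G,10.4,30,1)
go(G-.07*a,10.4,30,1)
im,d=get_image("scene"); cv2.imwrite("pics/g_s.png",im)
E
```

```text
[ 0.41  -0.286  0.106]
t 10.15 flip 1 tcp [ 0.359 -0.199  0.32 ] -> [ 0.334 -0.272  0.24 ] rot units [ 0.063  0.895 -2.114] shift units [-1.242 -3.661 -3.972] rows 4 q [-0.802 -0.59   2.311  0.516  1.041 -2.582] F [0.397 0.267 0.513] op 0.0515
per row: rot [ 0.016  0.224 -0.529] shift [-0.311 -0.915 -0.993]
grasp pt now [ 0.448 -0.197  0.193] a [ 0.575  0.018 -0.818] z [-0.03  1.    0.  ]
t 10.15 flip 1 tcp [ 0.359 -0.199  0.32 ] -> [ 0.299 -0.266  0.301] rot units [ 0.063  0.895 -2.114] shift units [-2.964 -3.345 -0.941] rows 4 q [-0.802 -0.59   2.311  0.516  1.041 -2.582] F [0.397 0.267 0.513] op 0.0515
per row: rot [ 0.016  0.224 -0.529] shift [-0.741 -0.836 -0.235]
grasp pt now [ 0.448 -0.197  0.193] a [ 0.575  0.018 -0.818] z [-0.03  1.    0.  ]
```

View pics/g_s.png

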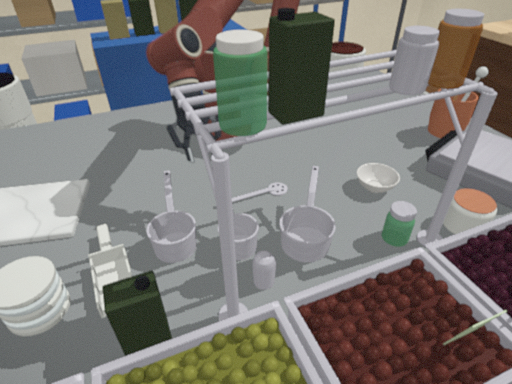

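>>> carry_out([
  [[0, 0.22, -0.5], [-0.3, -0.9, 0], 0.6],
  [[0, 0.22, -0.5], [-0.3, -0.9, -0.2], 0.6],
  [[0, 0.22, -0.5], [-0.3, -0.9, -0.5], 0.6],
  [[0, 0.22, -0.5], [-0.3, -0.9, -0.8], 0.6],
  [[0, 0, 0], [0, 0, -0.5], 0.6],
  [[0, 0, 0], [0, 0, 0], 0.6],
])

```text
t: 10.8
tool_pos: [0.3356, -0.2773, 0.2862]
tool_rot: [-1.336, 0.931, 0.663]
contact_force: [0.3, 0.6, -0.6]
opening: 0.0512
```

```bash
python3 - <<'E'
from plan import *
go([.41,-.2865,.106],10.4,30,1)
im,d=get_image("wrist"); cv2.imwrite("pics/h_w.png",im)
E
```

```text
t 10.8 flip 1 tcp [ 0.336 -0.277  0.286] -> [ 0.334 -0.273  0.24 ] rot units [0.197 0.079 0.001] shift units [-0.09   0.237 -2.297] rows 3 q [-0.947 -0.452  2.274  0.433  0.952 -2.529] F [ 0.258  0.601 -0.579] op 0.0512
per row: rot [0.066 0.026 0.   ] shift [-0.03   0.079 -0.766]
grasp pt now [ 0.413 -0.294  0.153] a [ 0.499 -0.107 -0.86 ] z [ 0.181  0.983 -0.018]
```

View pics/h_w.png

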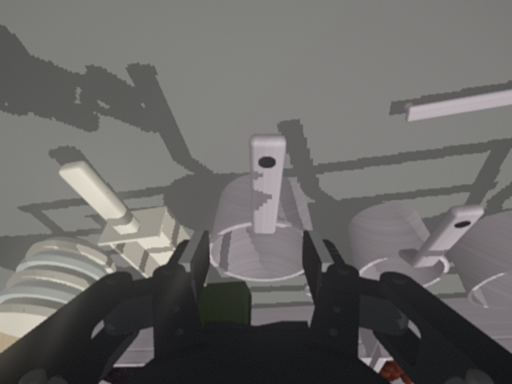

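The medium handle sits between the fingers at column 265, slightly to the +y side, as the plan says.

>>> carry_out([
  [[0.1, 0.04, 0], [-0.05, 0.15, -0.7], 0.6],
  [[0.1, 0.04, 0], [-0.04, 0.1, -0.8], 0.6],
  [[0, 0, 0], [0, 0, -0.7], 0.6],
  [[0, 0, 0], [0, 0, -0.1], 0.6],
  [[0, 0, 0], [0, 0, 0], 0.6],
])

```text
t: 11.35
tool_pos: [0.3345, -0.269, 0.2375]
tool_rot: [-1.319, 0.924, 0.68]
contact_force: [0.4, 0.9, 0.3]
opening: 0.0516
```

```bash
python3 - <<'E'
from plan import *
go([.41,-.2865,.106],10.4,30,1)
E
```

```text
t 11.35 flip 1 tcp [ 0.334 -0.269  0.237] -> [ 0.334 -0.273  0.24 ] rot units [-0.016  0.013 -0.05 ] shift units [-0.035 -0.175  0.138] rows 1 q [-0.939 -0.388  2.317  0.47   0.874 -2.576] F [0.416 0.901 0.264] op 0.0516
per row: rot [-0.016  0.013 -0.05 ] shift [-0.035 -0.175  0.138]
grasp pt now [ 0.411 -0.282  0.103] a [ 0.493 -0.086 -0.866] z [0.176 0.984 0.002]
```

>>> carry_out([
  [[0, 0, -0.05], [0, -0.18, 0.12], 0.6],
  [[0, 0, 0], [0, 0, 0], 0],
  [[0, 0, 0], [0, 0, 0], 0],
  [[0, 0, 0], [0, 0, 0], 0],
  [[0, 0, 0], [0, 0, 0], 0],
  [[0, 0, 0], [0, 0, 0], 0],
], squeeze=110)

```text
t: 11.95
tool_pos: [0.3349, -0.2733, 0.2419]
tool_rot: [-1.318, 0.927, 0.673]
contact_force: [-0.2, -1.2, -2.3]
opening: 0.016
```

>>> carry_out([
  [[0, 0, 0], [0, 0, 0.25], 0],
  [[0, 0, 0], [0, 0, 0.5], 0],
  [[0, 0, 0], [0, 0, 0.7], 0],
  [[0, 0, 0], [0, 0, 0.9], 0],
  [[0, 0, 0], [0, 0, 0.9], 0],
  [[0, 0, 0], [0, 0, 0.8], 0],
  [[0, 0, 0], [0, 0, 0.7], 0],
  [[0, 0, 0], [0, 0, 0.5], 0],
])

```text
t: 12.75
tool_pos: [0.3323, -0.2702, 0.3481]
tool_rot: [-1.309, 0.931, 0.689]
contact_force: [0.5, -0.9, -3.0]
opening: 0.0155
```

```bash
python3 - <<'E'
from plan import *
y=np.radians(13);c=np.array([.6655,-.0048])
G=[c[0]-.138*np.cos(y),c[1]+.138*np.sin(y),.245]
print(G);go(G,13,30,1)
im,d=get_image("scene"); cv2.imwrite("pics/i_s.png",im)
E
```

```text
[np.float64(0.5310369310596375), np.float64(0.026243245499453373), 0.245]
t 12.75 flip 1 tcp [ 0.332 -0.27   0.348] -> [0.456 0.044 0.379] rot units [-0.089 -0.099 -0.486] shift units [ 6.159 15.692  1.556] rows 16 q [-0.944 -0.538  2.222  0.394  1.11  -2.449] F [ 0.461 -0.926 -2.995] op 0.0155
per row: rot [-0.006 -0.006 -0.03 ] shift [0.385 0.981 0.097]
grasp pt now [ 0.407 -0.283  0.213] a [ 0.483 -0.081 -0.872] z [0.177 0.984 0.007]
```

View pics/i_s.png

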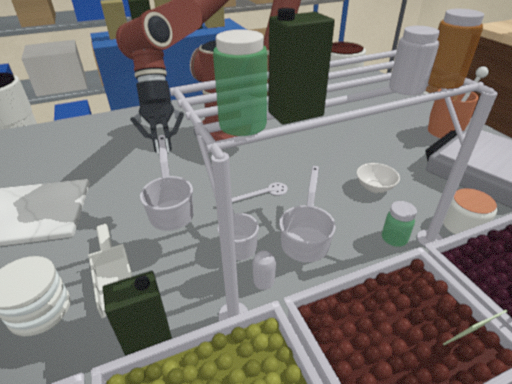

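>>> carry_out([
  [[0, 0, 0], [0, 0, 0.6], 0],
  [[0, 0, 0], [0.1, 0.3, 0.6], 0],
  [[0, 0, 0], [0.2, 0.6, 0], 0],
  [[0, 0, 0], [0.38, 1, 0], 0],
  [[0, 0, 0], [0.38, 1, 0], 0],
  [[0, 0, 0], [0.38, 1, 0], 0],
  [[0, 0, 0], [0.38, 1, 0], 0],
  [[0, 0, 0], [0.38, 1, 0], 0],
])

```text
t: 13.6
tool_pos: [0.3769, -0.1481, 0.3777]
tool_rot: [-1.303, 0.933, 0.686]
contact_force: [0.3, 1.0, -3.3]
opening: 0.0156
```

```bash
python3 - <<'E'
from plan import *
go([.531,.0262,.235],13,30,1)
E
```

```text
t 13.6 flip 1 tcp [ 0.377 -0.148  0.378] -> [0.455 0.044 0.369] rot units [-0.119 -0.099 -0.428] shift units [ 3.927  9.585 -0.425] rows 10 q [-0.615 -0.662  2.246  0.24   1.101 -2.059] F [ 0.28   0.977 -3.343] op 0.0156
per row: rot [-0.012 -0.01  -0.043] shift [ 0.393  0.958 -0.043]
grasp pt now [ 0.452 -0.161  0.243] a [ 0.483 -0.081 -0.872] z [0.183 0.983 0.01 ]
```

>>> carry_out([
  [[0, 0, -0.05], [0.39, 1, 0], 0],
  [[0, 0, -0.05], [0.39, 1, 0], 0],
  [[0, 0, -0.05], [0.39, 1, 0], 0],
  [[0, 0, -0.05], [0.39, 1, 0], 0],
  [[-0.03, -0.02, -0.05], [0.39, 1, 0], 0],
  [[-0.03, -0.02, -0.05], [0.39, 1, 0], 0],
  [[-0.03, -0.02, -0.05], [0.39, 1, -0.1], 0],
  [[-0.03, -0.02, -0.05], [0.39, 1, -0.2], 0],
])

```text
t: 14.4
tool_pos: [0.4396, 0.0232, 0.3734]
tool_rot: [-1.281, 0.954, 0.65]
contact_force: [0.4, -0.3, -2.1]
opening: 0.0159
```

>>> carry_out([
  [[0, 0, 0], [0.35, 0.8, -0.2], 0],
  [[0, 0, 0], [0.1, 0.4, -0.2], 0],
  [[0, 0, 0], [0, 0, 0], 0],
  [[0, 0, 0], [0, 0, 0], 0],
])

```text
t: 14.8
tool_pos: [0.4482, 0.0516, 0.3644]
tool_rot: [-1.277, 0.954, 0.659]
contact_force: [0.7, -0.0, -2.8]
opening: 0.0157
```

```bash
python3 - <<'E'
from plan import *
from fit import circ,handle
go([.531,.0262,.235],13,30,1)
for n in ("scene","top"):
    im,d=get_image(n); cv2.imwrite(f"pics/j_{n}.png",im);P=cloud(get_calibration(n),d).reshape(-1,3); P=P[np.isfinite(P[:,2])]
    np.save(f"j_{n}.npy",P)
    Q=P[(np.hypot(P[:,0]-.665,P[:,1]+.005)<.2)&(P[:,2]>.06)&(P[:,2]<.3)]
    M=Q[(Q[:,2]>.195)&(Q[:,2]<.225)&(np.hypot(Q[:,0]-.665,Q[:,1]+.005)<.08)]
    print(n,len(M)); print(np.histogram(M[:,2],bins=np.arange(.19,.23,.003)))
    c,k=circ(M,(.665,-.005),.0555); print('M',c,k)
    print('L',circ(Q[(Q[:,2]>.068)&(Q[:,2]<.076)],(.665,-.005),.065), len(P))
E
```

```text
t 14.8 flip 1 tcp [0.4482 0.0516 0.3644] -> [0.4555 0.0436 0.3692] rot units [-0.1782 -0.1022 -0.0503] shift units [ 0.3627 -0.4003  0.2409] rows 1 q [-0.0316 -0.4933  2.1648 -0.0965  0.9681 -1.3421] F [ 0.7311 -0.0013 -2.8359] op 0.0157
per row: rot [-0.1782 -0.1022 -0.0503] shift [ 0.3627 -0.4003  0.2409]
grasp pt now [0.5224 0.037  0.2291] a [ 0.4788 -0.0946 -0.8728] z [0.2201 0.9754 0.0151]
scene 48
(array([ 0,  5, 17, 11, 11,  4,  0,  0,  0,  0,  0,  0,  0]), array([0.19 , 0.193, 0.196, 0.199, 0.202, 0.205, 0.208, 0.211, 0.214,
       0.217, 0.22 , 0.223, 0.226, 0.229]))
M [0.6483 0.0047] 44
L (array([ 0.6658, -0.0049]), 251) 195794
top 34
(array([0, 4, 8, 6, 9, 6, 1, 0, 0, 0, 0, 0, 0]), array([0.19 , 0.193, 0.196, 0.199, 0.202, 0.205, 0.208, 0.211, 0.214,
       0.217, 0.22 , 0.223, 0.226, 0.229]))
M [0.6479 0.0061] 30
L (array([ 0.6652, -0.004 ]), 107) 195827
```

View pics/j_scene.png

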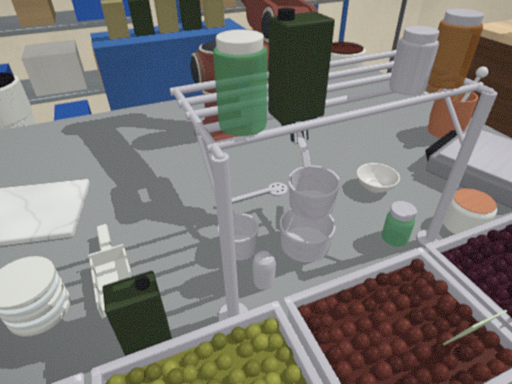

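View pics/j_top.png

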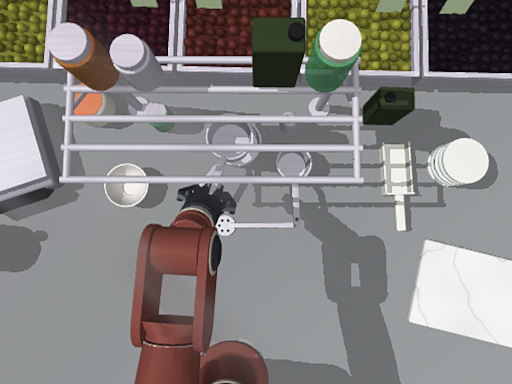

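```bash
cat > rimfit.py <<'E'
from h import *
from scipy.optimize import least_squares
def panres(p,Q,rb,rt,h=.072,inner=True):
    # p: x,y,z,rx,ry ; signed distance to cone walls (outer or inner shell), clipped
    Rm=R.from_rotvec([p[3],p[4],0]).as_matrix(); q=(Q-p[:3])@Rm
    rr=np.hypot(q[:,0],q[:,1]); zz=q[:,2]
    zc=np.clip(zz,0,h); ro=rb+(rt-rb)*zc/h; 
    d1=np.hypot(rr-ro,zz-zc); d2=np.hypot(rr-(ro-.003),zz-zc)
    zi=np.where(rr<rb-.003,abs(zz-.003),9)
    return np.minimum(np.minimum(d1,d2),zi)
def fitpan(Q,p0,rb,rt,tol=.012):
    p=np.array(p0,float)
    for k in range(12):
        d=panres(p,Q,rb,rt); S=Q[d<(tol if k<5 else .005)]
        p=least_squares(lambda p:panres(p,S,rb,rt),p,loss='soft_l1',f_scale=.0015,x_scale=[.01,.01,.01,.1,.1]).x
    d=panres(p,S,rb,rt)
    return p,len(S),np.sqrt(np.mean(d**2))
E
python3 - <<'E'
from rimfit import *
np.set_printoptions(precision=4,suppress=True)
for n in ("scene","top"):
    P=np.load(f"j_{n}.npy")
    Q=P[(np.hypot(P[:,0]-.655,P[:,1]-.005)<.085)&(P[:,2]>.118)&(P[:,2]<.215)]
    print(n,len(Q),fitpan(Q,(.655,.005,.123,0,0),.0525,.057))
Q=np.concatenate([np.load(f"j_{n}.npy") for n in ("scene","top")])
A=Q[(np.hypot(Q[:,0]-.655,Q[:,1]-.005)<.085)&(Q[:,2]>.118)&(Q[:,2]<.215)]
print(fitpan(A,(.655,.005,.123,0,0),.0525,.057))
A=Q[(np.hypot(Q[:,0]-.665,Q[:,1]+.005)<.075)&(Q[:,2]>.012)&(Q[:,2]<.08)]
print('L',fitpan(A,(.665,-.005,0,0,0),.0615,.066))
A=Q[(np.hypot(Q[:,0]-.61,Q[:,1]+.163)<.06)&(Q[:,2]>.012)&(Q[:,2]<.08)]
print('S',fitpan(A,(.61,-.163,0,0,0),.0435,.048))
E
```

```text
scene 2353 (array([ 0.6526,  0.0074,  0.1197, -0.0087,  0.0242]), 2276, np.float64(0.0009718715113872594))
top 1304 (array([0.6524, 0.0096, 0.119 , 0.0217, 0.0282]), 1258, np.float64(0.001310513924693015))
(array([0.6523, 0.0097, 0.119 , 0.0209, 0.0282]), 3534, np.float64(0.0011003622170096161))
L (array([ 0.6647, -0.004 ,  0.0058,  0.01  ,  0.0078]), 1737, np.float64(0.0008094471623267559))
S (array([ 0.6097, -0.1637,  0.0052, -0.0075,  0.0072]), 1103, np.float64(0.000872427041023726))
```

>>> carry_out([
  [[-0.09, -0.1, -0.02], [0.19, -0.22, -0.1], 0],
  [[-0.09, -0.1, -0.02], [0.19, -0.21, -0.2], 0],
  [[0, 0, 0], [0, 0, -0.3], 0],
  [[0, 0, 0], [0, 0, -0.3], 0],
  [[0, 0, 0], [0, 0, 0], 0],
  [[0, 0, 0], [0, 0, 0], 0],
])

```text
t: 15.5
tool_pos: [0.4562, 0.0394, 0.3449]
tool_rot: [-1.294, 0.95, 0.628]
contact_force: [0.5, 0.1, -2.3]
opening: 0.0157
```

```bash
cat > chk.py <<'E'
from rimfit import *
from plan import *
np.set_printoptions(precision=4,suppress=True)
def chk(tag,zM,cM,rb,rt,zhi=None,ref=None):
    o=get_obs(); print('t',o['t'],'tcp',o['tool_pos'],'F',o['contact_force'],'a',R.from_rotvec(o['tool_rot']).apply([1,0,0]),'z',R.from_rotvec(o['tool_rot']).apply([0,0,1]))
    A=[]
    for n in ("scene","top"):
        im,d=get_image(n); cv2.imwrite(f"pics/{tag}_{n}.png",im);P=cloud(get_calibration(n),d).reshape(-1,3); P=P[np.isfinite(P[:,2])]
        np.save(f"{tag}_{n}.npy",P); A.append(P)
    for P,nm in zip(A+[np.concatenate(A)],["scene","top","both"]):
        B=P[(np.hypot(P[:,0]-cM[0],P[:,1]-cM[1])<.09)&(P[:,2]>max(zM-.005,.078))&(P[:,2]<zM+.09)]
        f=fitpan(B,(*cM,zM,0,0),rb,rt); print(nm,'held',f)
    P=np.concatenate(A)
    B=P[(np.hypot(P[:,0]-.665,P[:,1]+.005)<.075)&(P[:,2]>.012)&(P[:,2]<.08)]
    print('L',fitpan(B,(.665,-.005,0,0,0),.0615,.066))
E
python3 -c "
from chk import *
chk('k',.105,(.665,-.005),.0525,.057)"
```

```text
t 15.5 tcp [0.4562 0.0394 0.3449] F [ 0.5098  0.1326 -2.3242] a [ 0.4968 -0.1167 -0.86  ] z [0.2299 0.9732 0.0007]
scene held (array([ 0.6654, -0.012 ,  0.1053, -0.0144,  0.0067]), 2315, np.float64(0.0009692789153408267))
top held (array([ 0.6648, -0.0091,  0.1046,  0.0024,  0.012 ]), 1194, np.float64(0.001404642506448685))
both held (array([ 0.6647, -0.0091,  0.1047,  0.0034,  0.0114]), 3509, np.float64(0.0011242606473596641))
L (array([ 0.6646, -0.004 ,  0.0058,  0.0105,  0.0093]), 1312, np.float64(0.0008132395211457654))
```

>>> carry_out([
  [[0, 0, 0], [0, 0.25, -0.3], 0],
  [[0, 0, 0], [0, 0, -0.4], 0],
  [[0, 0, 0], [0, 0, 0], 0],
  [[0, 0, 0], [0, 0, 0], 0],
])

```text
t: 16.0
tool_pos: [0.4561, 0.0455, 0.3302]
tool_rot: [-1.294, 0.949, 0.628]
contact_force: [0.6, 0.7, -3.0]
opening: 0.0157
```

```bash
python3 -c "
from chk import *
chk('l',.091,(.665,-.005),.0525,.057)"
```

```text
t 16.0 tcp [0.4561 0.0455 0.3302] F [ 0.6009  0.6862 -2.9745] a [ 0.4977 -0.116  -0.8596] z [0.2288 0.9735 0.0011]
scene held (array([ 0.6659, -0.0056,  0.0907, -0.018 ,  0.0005]), 2256, np.float64(0.0009547426551561166))
top held (array([ 0.665 , -0.0028,  0.09  ,  0.0036,  0.0106]), 1165, np.float64(0.001448700748667816))
both held (array([ 0.6649, -0.0028,  0.09  ,  0.0033,  0.0096]), 3422, np.float64(0.0011416822987667381))
L (array([ 0.6645, -0.0037,  0.0054,  0.0164,  0.009 ]), 1265, np.float64(0.0007995276895997612))
```

>>> carry_out([
  [[0, 0, 0], [0, -0.03, -0.4], 0],
  [[0, 0, 0], [0, 0, -0.4], 0],
  [[0, 0, 0], [0, 0, -0.4], 0],
  [[0, 0, 0], [0, 0, -0.4], 0],
  [[0, 0, 0], [0, 0, -0.4], 0],
  [[0, 0, 0], [0, 0, -0.4], 0],
  [[0, 0, 0], [0, 0, 0], 0],
])

```text
t: 16.8
tool_pos: [0.4556, 0.0445, 0.2773]
tool_rot: [-1.293, 0.951, 0.629]
contact_force: [-0.0, -0.2, -2.6]
opening: 0.0156
```

```bash
python3 -c "
from chk import *
chk('m',.045,(.665,-.005),.0525,.057)"
```

```text
t 16.8 tcp [0.4556 0.0445 0.2773] F [-0.0293 -0.1705 -2.5524] a [ 0.4961 -0.1163 -0.8605] z [0.2295 0.9733 0.0008]
scene held (array([ 0.6694,  0.0001,  0.0459,  0.0729, -0.072 ]), 1038, np.float64(0.0010265257337806958))
top held (array([ 0.6667,  0.    ,  0.0511,  0.0573, -0.051 ]), 311, np.float64(0.0011501923713547256))
both held (array([ 0.6645, -0.0106,  0.0472, -0.1007,  0.0041]), 1349, np.float64(0.0010631792804620369))
L (array([ 0.6663, -0.0075,  0.0152, -0.0097,  0.0385]), 1327, np.float64(0.0020068041260036563))
```

>>> carry_out([
  [[0, 0, 0], [0, 0, -0.4], 0],
  [[0, 0, 0], [0, 0, -0.35], 0],
  [[0, 0, 0], [0, 0, -0.25], 0],
  [[0, 0, 0], [0, 0, -0.15], 0],
  [[0, 0, 0], [0, 0, 0], 0],
])

```text
t: 17.4
tool_pos: [0.4567, 0.0445, 0.2554]
tool_rot: [-1.295, 0.946, 0.625]
contact_force: [-0.0, 0.7, -2.3]
opening: 0.0158
```

```bash
python3 -c "
from chk import *
chk('n',.01,(.665,-.005),.0525,.057)" | head -1
```

```text
t 17.4 tcp [0.4567 0.0445 0.2554] F [-0.0488  0.6646 -2.2975] a [ 0.5011 -0.1165 -0.8575] z [0.2293 0.9733 0.0018]
```

View pics/n_scene.png

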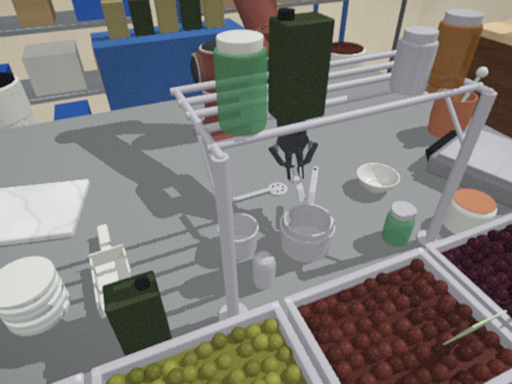

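The medium pan is inside the large one, about 8 mm above its floor. Its handle at (297,190) is clear of the large pan's at (314,170). I'll creep down until it touches.

>>> carry_out([
  [[0, 0, 0], [0, 0, -0.15], 0],
  [[0, 0, 0], [0, 0, -0.12], 0],
  [[0, 0, 0], [0, 0, 0], 0],
])

```text
t: 17.8
tool_pos: [0.4573, 0.0445, 0.251]
tool_rot: [-1.296, 0.944, 0.623]
contact_force: [-0.5, -0.6, -3.1]
opening: 0.0158
```

>>> carry_out([
  [[0, 0, 0], [0, 0, -0.1], 0],
  [[0, 0, 0], [0, 0, 0], 0],
])

```text
t: 18.0
tool_pos: [0.4573, 0.0445, 0.249]
tool_rot: [-1.296, 0.943, 0.623]
contact_force: [-0.2, 0.6, -2.9]
opening: 0.0155
```

>>> carry_out([
  [[0, 0.04, 0], [-0.03, 0, -0.12], 0],
  [[0, 0, 0], [0, 0, -0.1], 0],
  [[0, 0, 0], [0, 0, 0], 0],
])

```text
t: 18.3
tool_pos: [0.4567, 0.0445, 0.2443]
tool_rot: [-1.295, 0.947, 0.626]
contact_force: [0.5, 0.5, -2.5]
opening: 0.0153
```

>>> carry_out([
  [[0, 0, 0], [0, 0, -0.12], 0],
  [[0, 0, 0], [0, 0, 0], 0],
])

```text
t: 18.5
tool_pos: [0.4573, 0.0446, 0.243]
tool_rot: [-1.296, 0.944, 0.624]
contact_force: [0.7, 0.5, -1.9]
opening: 0.016
```

>>> carry_out([
  [[0, 0, 0], [0, 0, -0.12], 0],
  [[0, 0, 0], [0, 0, 0], 0],
])

```text
t: 18.7
tool_pos: [0.4582, 0.0446, 0.2425]
tool_rot: [-1.297, 0.942, 0.621]
contact_force: [-2.5, 0.5, -1.6]
opening: 0.0159
```

>>> carry_out([
  [[0, 0, 0], [0, 0, -0.1], 0],
  [[0, 0, 0], [0, 0, 0], 0],
])

```text
t: 18.9
tool_pos: [0.4587, 0.0447, 0.2422]
tool_rot: [-1.298, 0.941, 0.62]
contact_force: [-0.9, -0.1, -1.6]
opening: 0.0155
```

```bash
python3 -c "
from chk import *
chk('o',.003,(.665,-.005),.0525,.057)
P=np.concatenate([np.load('o_scene.npy'),np.load('o_top.npy')])
for r0,r1 in ((.0525,.0585),(.0615,.067)):
  q=P[:,:2]-[.6652,-.004]; rr=np.hypot(*q.T); m=(rr>r0)&(rr<r1)&(P[:,2]>.06)&(P[:,2]<.09)
  az=np.degrees(np.arctan2(q[m,1],q[m,0]))
  for a in range(-180,180,45):
    k=(az>=a)&(az<a+45); print(r0,a,k.sum(),np.percentile(P[m][k][:,2],90) if k.sum()>5 else None)
"
```

```text
t 18.9 tcp [0.4587 0.0447 0.2422] F [-0.8972 -0.1496 -1.5809] a [ 0.5069 -0.1172 -0.854 ] z [0.2288 0.9735 0.0022]
scene held (array([ 0.6842,  0.0345,  0.0594,  0.1353, -0.5312]), 119, np.float64(0.0018854129658080051))
top held (array([ 0.6725, -0.0181,  0.0512, -0.5395, -0.2398]), 79, np.float64(0.002081140168407509))
both held (array([ 0.6287,  0.0063,  0.0645, -0.0639,  0.718 ]), 196, np.float64(0.0019568347374893068))
L (array([ 0.665 , -0.0097,  0.0148, -0.0375,  0.0072]), 1980, np.float64(0.002222934905904589))
0.0525 -180 19 0.07783323333545296
0.0525 -135 37 0.07802255221108818
0.0525 -90 60 0.07829026332633329
0.0525 -45 27 0.07585704964276382
0.0525 0 34 0.07680326975546761
0.0525 45 83 0.07729578356686824
0.0525 90 41 0.07718952006300162
0.0525 135 45 0.0868416873078263
0.0615 -180 80 0.07461942075120023
0.0615 -135 50 0.07406174027110186
0.0615 -90 90 0.07394875687162797
0.0615 -45 99 0.07628328275955576
0.0615 0 70 0.07721180231120818
0.0615 45 75 0.0740886503339268
0.0615 90 46 0.07403998623709274
0.0615 135 59 0.08582275054457617
```

```bash
python3 - <<'E'
import cv2
im=cv2.imread("pics/o_scene.png")[150:270,220:360]; cv2.imwrite("pics/o2.png",cv2.resize(im,None,fx=5,fy=5,interpolation=cv2.INTER_CUBIC))
E
```

```text
(no output)
```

View pics/o2.png

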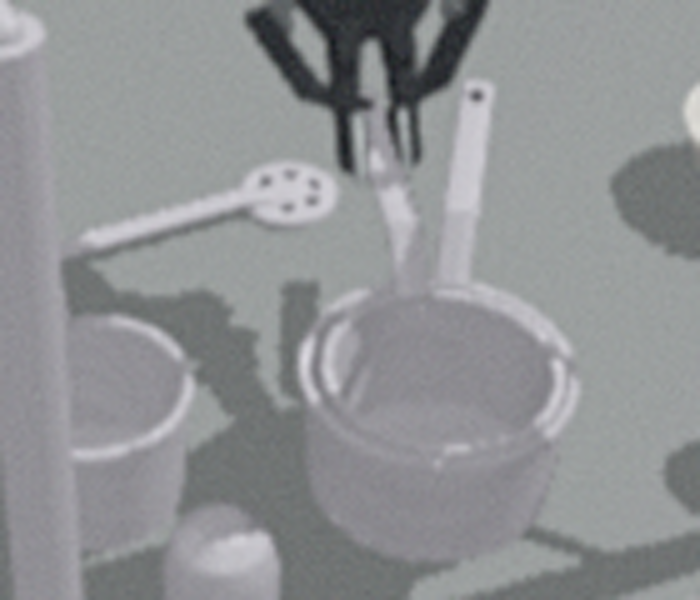

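>>> carry_out([
  [[0, 0.05, 0], [-0.05, 0, -0.2], 0],
  [[0, 0, 0], [0, 0, -0.1], 0],
])

```text
t: 19.2
tool_pos: [0.4597, 0.045, 0.2414]
tool_rot: [-1.299, 0.939, 0.618]
contact_force: [-7.1, -0.1, 4.7]
opening: 0.0161
```

>>> carry_out([
  [[0, 0, 0], [0, 0, 0], 0.42],
  [[0, 0, 0], [0, 0, 0], 0.42],
  [[0, 0, 0], [0, 0, 0], 0.42],
  [[0, 0, 0], [0, 0, 0], 0.42],
])

```text
t: 19.6
tool_pos: [0.4611, 0.0448, 0.243]
tool_rot: [-1.301, 0.932, 0.614]
contact_force: [-1.0, 0.2, 0.0]
opening: 0.0358
```

>>> carry_out([
  [[0, 0, 0], [-0.25, 0.06, 0.4], 0.42],
  [[0, 0, 0], [-0.5, 0.1, 0.8], 0.42],
  [[0, 0, 0], [-0.5, 0.1, 0.8], 0.42],
  [[0, 0, 0], [-0.5, 0.1, 0.8], 0.42],
  [[0, 0, 0], [-0.4, -0.3, 0.5], 0.6],
  [[0, 0, 0], [-0.2, -0.7, 0], 0.6],
])

```text
t: 20.2
tool_pos: [0.411, 0.033, 0.3124]
tool_rot: [-1.303, 0.931, 0.616]
contact_force: [0.9, 0.4, 0.2]
opening: 0.0513
```

```bash
cat > chk2.py <<'E'
from chk import *
from fit import circ,handle
def shot(tag):
    A=[]
    for n in ("scene","top"):
        im,d=get_image(n); cv2.imwrite(f"pics/{tag}_{n}.png",im);P=cloud(get_calibration(n),d).reshape(-1,3); P=P[np.isfinite(P[:,2])]
        np.save(f"{tag}_{n}.npy",P); A.append(P)
    return A
def rims(A,items):
    for nm,c0,r,z0,y0,r0,r1 in items:
        for P,n in zip(A,("scene","top")):
            Q=P[(abs(P[:,2]-z0-.072)<.005)&(np.hypot(P[:,0]-c0[0],P[:,1]-c0[1])<.09)]
            c,k=circ(Q,c0,r)
            H=P[np.hypot(P[:,0]-c0[0],P[:,1]-c0[1])<.2]
            y=handle(H,c,y0,r0,r1,zlo=.09+z0,zhi=.125+z0)
            q=P[:,:2]-c; rr=np.hypot(*q.T); m=(abs(rr-r)<.002)&(abs(P[:,2]-z0-.074)<.005)
            B=np.c_[q[m],np.ones(m.sum())]; s=np.linalg.lstsq(B,P[m][:,2],rcond=None)[0] if m.sum()>5 else None
            print(nm,n,c,k,'yaw',np.degrees(y[0]),y[1],'rim plane',s)
L=('L',(.6655,-.0048),.065,0,.606,.09,.19)
M=('M',(.6655,-.0048),.0555,.003,.227,.09,.18)
S=('S',(.61,-.163),.0465,0,-.03,.08,.17)
E
python3 -c "
from chk2 import *
A=shot('p'); rims(A,[L,M,S]); print(get_obs()['t'],get_obs()['tool_pos'])
import cv2
im=cv2.imread('pics/p_scene.png')[150:270,220:360]; cv2.imwrite('pics/p2.png',cv2.resize(im,None,fx=5,fy=5,interpolation=cv2.INTER_CUBIC))
"
```

```text
L scene [ 0.6669 -0.0052] 430 yaw 35.207616095487495 182 rim plane [-0.0006  0.0044  0.0725]
L top [ 0.6674 -0.0048] 181 yaw 34.80706178961454 187 rim plane [-0.0029  0.0048  0.0734]
M scene [ 0.6738 -0.0046] 421 yaw 12.794726360668724 169 rim plane [-0.0032 -0.0018  0.075 ]
M top [ 0.6722 -0.004 ] 171 yaw 13.124409892707492 176 rim plane [-0.0059  0.0065  0.0759]
  return _methods._mean(a, axis=axis, dtype=dtype,
  ret = ret.dtype.type(ret / rcount)
Traceback (most recent call last):
  File "chk2.py", line 15, in rims
    y=handle(H,c,y0,r0,r1,zlo=.09+z0,zhi=.125+z0)
  File "fit.py", line 21, in handle
    return y,m.sum(),sol,s[m].max(),np.median(Q[m][:,2])
                         ~~~~~~~~^^
ValueError: zero-size array to reduction operation maximum which has no identity
```

View pics/p_top.png

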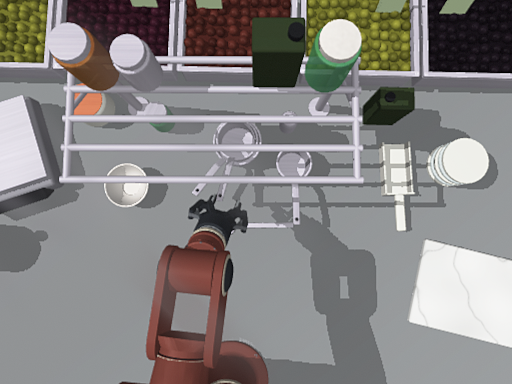

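```bash
python3 -c "
from chk2 import *
P=np.load('p_top.npy'); 
Q=P[(abs(P[:,2]-.072)<.005)&(np.hypot(P[:,0]-.61,P[:,1]+.163)<.09)]
c,k=circ(Q,(.61,-.163),.0465); print(c,k)
H=P[np.hypot(P[:,0]-.61,P[:,1]+.163)<.2]
for r0 in (.08,.12): print([x for x in handle(H,c,0,r0,.168)])
y=np.radians(-1.5)
" 2>/dev/null
python3 - <<'E'
from plan import *
c=[.6097,-.1637]
go([c[0]-.13*1, c[1]-.13*.03,.106],-1.5,35,1)
E
```

```text
[ 0.6098 -0.1632] 105
[np.float64(-0.02867866670593542), np.int64(224), array([ 0.0078, -0.0009]), np.float64(0.16687280364312784), np.float64(0.10993354300531011)]
[np.float64(-0.030164514033074664), np.int64(120), array([-0.01  ,  0.0016]), np.float64(0.16688401588874693), np.float64(0.1136963707027212)]
t 20.3 flip 1 tcp [0.411 0.032 0.311] -> [ 0.391 -0.17   0.233] rot units [-0.088 -0.557  2.563] shift units [ -1.003 -10.098  -3.906] rows 11 q [-0.084 -0.584  2.316 -0.098  0.862 -1.38 ] F [-0.068 -0.42  -0.558] op 0.0516
per row: rot [-0.008 -0.051  0.233] shift [-0.091 -0.918 -0.355]
grasp pt now [0.49  0.014 0.179] a [ 0.513 -0.118 -0.85 ] z [0.228 0.974 0.003]
```

>>> carry_out([
  [[0, 0, 0.24], [-0.1, -1, 0.3], 0.6],
  [[0, 0, 0.24], [-0.1, -1, 0], 0.6],
  [[0, 0, 0.24], [-0.1, -1, 0], 0.6],
  [[0, -0.06, 0.24], [-0.1, -1, 0], 0.6],
  [[0, -0.06, 0.24], [-0.1, -1, 0], 0.6],
  [[0, -0.06, 0.24], [-0.1, -1, 0], 0.6],
  [[0, -0.06, 0.24], [-0.1, -1, 0], 0.6],
  [[-0.03, -0.06, 0.24], [-0.1, -1, 0], 0.6],
])

```text
t: 21.1
tool_pos: [0.3936, -0.1292, 0.3159]
tool_rot: [-1.413, 0.783, 0.751]
contact_force: [0.2, 0.5, 0.1]
opening: 0.0512
```

>>> carry_out([
  [[-0.03, -0.1, 0.24], [-0.1, -0.9, -0.3], 0.6],
  [[-0.03, -0.1, 0.24], [0, -0.8, -0.5], 0.6],
  [[0, 0, 0.1], [0, 0, -0.5], 0.6],
  [[0, 0, 0], [0, 0, 0], 0.6],
])

```text
t: 21.5
tool_pos: [0.3914, -0.1655, 0.2883]
tool_rot: [-1.449, 0.734, 0.779]
contact_force: [0.6, 0.2, -1.1]
opening: 0.051
```

```bash
python3 - <<'E'
from plan import *
c=[.6097,-.1635]
go([c[0]-.13*1, c[1]-.13*.03,.106],-1.7,35,1)
im,d=get_image("wrist"); cv2.imwrite("pics/q_w.png",im)
E
```

```text
t 21.5 flip 1 tcp [ 0.391 -0.165  0.288] -> [ 0.391 -0.17   0.233] rot units [-0.014 -0.081 -0.007] shift units [-0.029 -0.229 -2.768] rows 3 q [-0.669 -0.507  2.313  0.482  0.911 -2.486] F [ 0.601  0.192 -1.059] op 0.051
per row: rot [-0.005 -0.027 -0.002] shift [-0.01  -0.076 -0.923]
grasp pt now [ 0.479 -0.163  0.161] a [ 0.567  0.019 -0.824] z [-0.03   1.     0.002]
```

View pics/q_w.png

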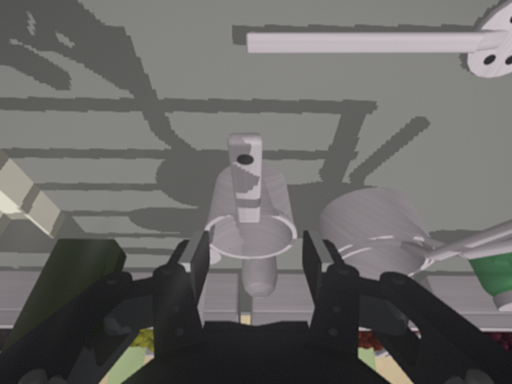

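The small pan's handle is between the fingers at column 245. I'll go down and grip it.

>>> carry_out([
  [[0, -0.04, 0], [0, -0.15, -0.8], 0.6],
  [[0, -0.04, 0], [0, -0.08, -0.8], 0.6],
  [[0, 0, 0], [0, 0, -0.8], 0.6],
  [[0, 0, 0], [0, 0, -0.2], 0.6],
  [[0, 0, 0], [0, 0, 0], 0.6],
])

```text
t: 22.05
tool_pos: [0.3935, -0.1666, 0.2386]
tool_rot: [-1.457, 0.721, 0.772]
contact_force: [-0.3, -0.6, 0.2]
opening: 0.0513
```

```bash
python3 - <<'E'
from plan import *
c=[.6097,-.1635]
go([c[0]-.13*1, c[1]-.13*.03,.106],-1.7,35,1)
E
```

```text
t 22.05 flip 1 tcp [ 0.393 -0.167  0.239] -> [ 0.391 -0.17   0.233] rot units [ 0.013  0.051 -0.059] shift units [-0.132 -0.171 -0.283] rows 1 q [-0.67  -0.418  2.345  0.549  0.799 -2.582] F [-0.29  -0.556  0.172] op 0.0513
per row: rot [ 0.013  0.051 -0.059] shift [-0.132 -0.171 -0.283]
grasp pt now [ 0.483 -0.164  0.112] a [ 0.577  0.019 -0.816] z [-0.036  0.999 -0.001]
```

>>> carry_out([
  [[0, 0.05, -0.05], [-0.13, -0.17, -0.28], 0.6],
  [[0, 0, 0], [0, 0, 0], 0],
  [[0, 0, 0], [0, 0, 0], 0],
  [[0, 0, 0], [0, 0, 0], 0],
  [[0, 0, 0], [0, 0, 0], 0],
  [[0, 0, 0], [0, 0, 0], 0],
], squeeze=110)

```text
t: 22.65
tool_pos: [0.3916, -0.1702, 0.2357]
tool_rot: [-1.457, 0.727, 0.769]
contact_force: [-0.2, 0.6, -1.8]
opening: 0.0155
```

```bash
python3 - <<'E'
from plan import *
c=[.6097,-.1635]
go([c[0]-.13*1, c[1]-.13*.03,.106],-1.7,35,1)
E
```

```text
t 22.65 flip 1 tcp [ 0.392 -0.17   0.236] -> [ 0.391 -0.17   0.233] rot units [ 0.042  0.03  -0.018] shift units [-0.04   0.008 -0.135] rows 1 q [-0.68  -0.413  2.347  0.55   0.795 -2.592] F [-0.182  0.608 -1.823] op 0.0155
per row: rot [ 0.042  0.03  -0.018] shift [-0.04   0.008 -0.135]
grasp pt now [ 0.481 -0.168  0.109] a [ 0.576  0.015 -0.817] z [-0.031  0.999 -0.004]
```

>>> carry_out([
  [[0, 0, 0], [0, 0, 0.25], 0],
  [[0, 0, 0], [0, 0, 0.5], 0],
  [[0, 0, 0], [0, 0, 0.8], 0],
  [[0, 0, 0], [0, 0, 0.9], 0],
  [[0, 0, 0], [0, 0, 0.9], 0],
  [[0, 0, 0], [0, 0, 0.8], 0],
  [[0, 0, 0], [0, 0, 0.6], 0],
  [[0, 0, 0], [0, 0, 0.4], 0],
])

```text
t: 23.45
tool_pos: [0.3898, -0.1689, 0.3437]
tool_rot: [-1.454, 0.73, 0.775]
contact_force: [-0.3, -0.1, -2.1]
opening: 0.0157
```

```bash
python3 - <<'E'
from plan import *
y=np.radians(-9);c=[.673,-.0043]
G=[c[0]-.13*np.cos(y),c[1]+.13*np.sin(y),.206]
print(G); go(G,-9,35,1)
E
```

```text
[np.float64(0.5446005157226321), np.float64(-0.024636480455230016), 0.206]
t 23.45 flip 1 tcp [ 0.39  -0.169  0.344] -> [ 0.457 -0.039  0.333] rot units [ 0.022 -0.026  1.251] shift units [ 3.349  6.518 -0.538] rows 7 q [-0.68  -0.574  2.26   0.452  1.018 -2.437] F [-0.274 -0.09  -2.118] op 0.0157
per row: rot [ 0.003 -0.004  0.179] shift [ 0.478  0.931 -0.077]
grasp pt now [ 0.478 -0.166  0.217] a [ 0.571  0.017 -0.821] z [-0.032  0.999 -0.002]
```

>>> carry_out([
  [[0, 0, 0.15], [0.3, 0.5, 0], 0],
  [[0, 0, 0.15], [0.45, 0.9, 0], 0],
  [[0, 0, 0.15], [0.45, 0.9, 0], 0],
  [[0, 0, 0.15], [0.45, 0.9, 0], 0],
  [[0, 0, 0.15], [0.45, 0.9, 0], 0],
  [[0, 0, 0.15], [0.45, 0.9, 0], 0],
  [[0, 0, 0.15], [0.4, 0.8, 0], 0],
  [[0, 0, 0.15], [0.3, 0.4, 0], 0],
])

```text
t: 24.25
tool_pos: [0.4563, -0.0362, 0.3394]
tool_rot: [-1.505, 0.645, 0.88]
contact_force: [0.5, 0.6, -2.7]
opening: 0.0158
```

>>> carry_out([
  [[0, 0, 0], [0, 0, 0], 0],
  [[0, 0, 0], [0, 0, 0], 0],
])

```text
t: 24.45
tool_pos: [0.4565, -0.0346, 0.3378]
tool_rot: [-1.504, 0.644, 0.886]
contact_force: [1.2, -0.5, -1.6]
opening: 0.0154
```

```bash
python3 - <<'E'
from chk2 import *
go([.5446,-.0246,.206],-9,35,1)
A=shot('r')
for P,nm in zip(A+[np.concatenate(A)],["scene","top","both"]):
    B=P[(np.hypot(P[:,0]-.673,P[:,1]+.005)<.08)&(P[:,2]>.09)&(P[:,2]<.195)]
    print(nm,fitpan(B,(.67,-.005,.105,0,0),.0435,.048))
rims(A,[L,M])
E
```

```text
t 24.45 flip 1 tcp [ 0.4565 -0.0346  0.3378] -> [ 0.4568 -0.0385  0.333 ] rot units [-0.0329 -0.1416 -0.0691] shift units [ 0.0134 -0.194  -0.2426] rows 1 q [-0.2987 -0.4704  2.2027  0.334   0.8921 -2.1738] F [ 1.2397 -0.5028 -1.6323] op 0.0154
per row: rot [-0.0329 -0.1416 -0.0691] shift [ 0.0134 -0.194  -0.2426]
grasp pt now [ 0.5424 -0.0197  0.2097] a [ 0.5542  0.0963 -0.8268] z [-0.1632  0.9866  0.0055]
scene (array([ 0.6676, -0.0004,  0.101 , -0.0317,  0.028 ]), 1788, np.float64(0.0009794285701445558))
top (array([0.6643, 0.002 , 0.1001, 0.0037, 0.0543]), 852, np.float64(0.0014207324277310336))
both (array([0.6671, 0.0027, 0.0999, 0.0093, 0.0315]), 2633, np.float64(0.001091552613081837))
L scene [ 0.6663 -0.0048] 364 yaw 35.115920718313326 82 rim plane [0.0031 0.0039 0.0726]
L top [ 0.6677 -0.0042] 122 yaw 34.61071669476733 189 rim plane [-0.0004  0.0106  0.0737]
M scene [ 0.6748 -0.0054] 308 yaw 11.544347583471966 65 rim plane [-0.0112  0.0001  0.075 ]
M top [ 0.6721 -0.0049] 97 yaw 14.234354809604906 57 rim plane [0.0113 0.0162 0.0765]
```

View pics/r_scene.png

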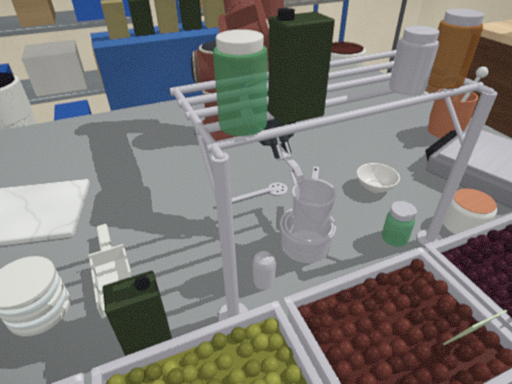

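>>> carry_out([
  [[-0.015, -0.1, -0.035], [0, -0.11, -0.3], 0],
  [[-0.015, -0.1, -0.035], [0, -0.1, -0.4], 0],
  [[0, 0, 0], [0, 0, -0.1], 0],
  [[0, 0, 0], [0, 0, 0], 0],
  [[0, 0, 0], [0, 0, 0], 0],
])

```text
t: 25.05
tool_pos: [0.4556, -0.0417, 0.32]
tool_rot: [-1.509, 0.64, 0.858]
contact_force: [0.1, 0.4, -2.9]
opening: 0.0154
```

```bash
python3 - <<'E'
from chk2 import *
go([.5446,-.0246,.206],-9,35,1)
A=shot('s')
for P,nm in zip(A+[np.concatenate(A)],["scene","top","both"]):
    B=P[(np.hypot(P[:,0]-.673,P[:,1]+.005)<.08)&(P[:,2]>.081)&(P[:,2]<.175)]
    print(nm,fitpan(B,(.67,-.005,.09,0,0),.0435,.048))
rims(A,[L,M])
E
```

```text
t 25.05 flip 1 tcp [ 0.4556 -0.0417  0.32  ] -> [ 0.4568 -0.0385  0.333 ] rot units [0.003  0.0749 0.0647] shift units [0.0594 0.1608 0.6472] rows 1 q [-0.3156 -0.4564  2.226   0.3566  0.8379 -2.2049] F [ 0.119   0.4378 -2.9309] op 0.0154
per row: rot [0.003  0.0749 0.0647] shift [0.0594 0.1608 0.6472]
grasp pt now [ 0.5444 -0.0284  0.1937] a [ 0.5732  0.0858 -0.8149] z [-0.15    0.9887 -0.0014]
scene (array([ 0.6719, -0.0111,  0.0881, -0.0355,  0.0114]), 1754, np.float64(0.0009316001359871784))
top (array([ 0.6698, -0.0087,  0.0867, -0.0009,  0.0244]), 822, np.float64(0.0014134903284919473))
both (array([ 0.672 , -0.0082,  0.0867,  0.0035,  0.0084]), 2572, np.float64(0.001075812062731613))
L scene [ 0.6662 -0.0048] 362 yaw 35.21269062364251 129 rim plane [ 0.005  -0.0021  0.0724]
L top [ 0.668  -0.0047] 130 yaw 34.58581858551037 189 rim plane [-0.0006 -0.0004  0.0733]
M scene [ 0.6753 -0.0055] 315 yaw 15.825231548358182 22 rim plane [-0.0134  0.0001  0.0751]
M top [ 0.672  -0.0042] 92 yaw 14.241450926360825 80 rim plane [-0.0159  0.0064  0.0762]
```

>>> carry_out([
  [[0, 0.03, 0], [0, 0.21, -0.1], 0],
  [[0, 0, 0], [0, 0, -0.3], 0],
  [[0, 0, 0], [0, 0, -0.4], 0],
  [[0, 0, 0], [0, 0, -0.4], 0],
  [[0, 0, 0], [0, 0, -0.4], 0],
  [[0, 0, 0], [0, 0, -0.4], 0],
  [[0, 0, 0], [0, 0, -0.3], 0],
  [[0, 0, 0], [0, 0, 0], 0],
])

```text
t: 25.95
tool_pos: [0.4553, -0.0366, 0.2697]
tool_rot: [-1.508, 0.642, 0.862]
contact_force: [0.1, -0.6, -1.6]
opening: 0.0158
```

```bash
python3 - <<'E'
from chk2 import *
go([.5446,-.0246,.106+.006],-8.6,35,1)
A=shot('u')
im=cv2.imread('pics/u_scene.png')[150:270,220:360]; cv2.imwrite('pics/u2.png',cv2.resize(im,None,fx=5,fy=5,interpolation=cv2.INTER_CUBIC))
E
```

```text
t 25.95 flip 1 tcp [ 0.4553 -0.0366  0.2697] -> [ 0.4567 -0.0379  0.239 ] rot units [ 0.002   0.0348 -0.0162] shift units [ 0.0693 -0.0666 -1.535 ] rows 2 q [-0.3031 -0.3888  2.2678  0.3861  0.7355 -2.2441] F [ 0.085  -0.6453 -1.6323] op 0.0158
per row: rot [ 0.001   0.0174 -0.0081] shift [ 0.0346 -0.0333 -0.7675]
grasp pt now [ 0.5436 -0.0232  0.143 ] a [ 0.5698  0.0865 -0.8172] z [-0.1511  0.9885 -0.0007]
```

View pics/u2.png

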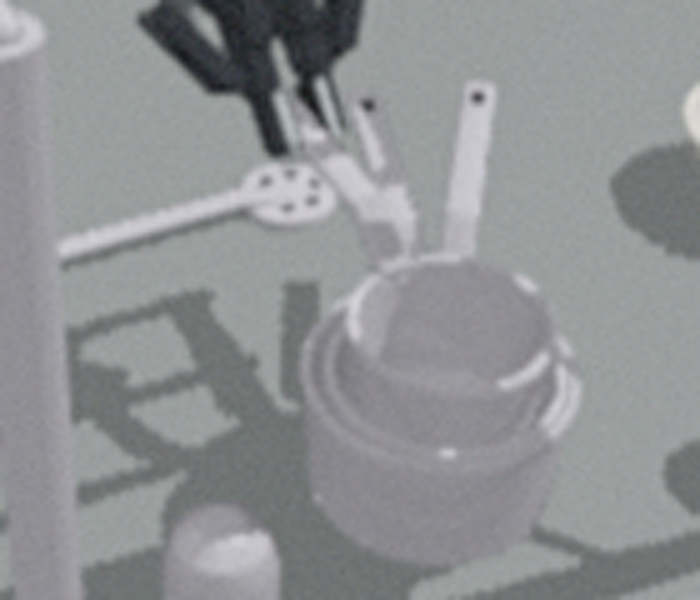

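>>> carry_out([
  [[0, 0.03, 0], [0.05, 0, -0.4], 0],
  [[0, 0, 0], [0, 0, -0.35], 0],
  [[0, 0, 0], [0, 0, -0.3], 0],
  [[0, 0, 0], [0, 0, -0.15], 0],
  [[0, 0, 0], [0, 0, 0], 0],
])

```text
t: 26.55
tool_pos: [0.4573, -0.0369, 0.2461]
tool_rot: [-1.51, 0.642, 0.86]
contact_force: [0.1, -0.5, -0.8]
opening: 0.0158
```

>>> carry_out([
  [[0, 0, 0], [0, 0, -0.15], 0],
  [[0, 0, 0], [0, 0, -0.1], 0],
  [[0, 0, 0], [0, 0, 0], 0],
])

```text
t: 26.85
tool_pos: [0.4576, -0.0369, 0.2412]
tool_rot: [-1.51, 0.641, 0.859]
contact_force: [0.1, 0.5, -1.8]
opening: 0.0157
```

>>> carry_out([
  [[0, 0, 0], [-0.03, 0, -0.1], 0],
  [[0, 0, 0], [0, 0, -0.08], 0],
  [[0, 0, 0], [0, 0, 0], 0],
])

```text
t: 27.15
tool_pos: [0.4582, -0.0373, 0.2404]
tool_rot: [-1.513, 0.638, 0.854]
contact_force: [-1.0, 0.3, -2.1]
opening: 0.0156
```

>>> carry_out([
  [[0, 0.03, 0], [-0.03, 0, -0.12], 0],
  [[0, 0, 0], [0, 0, 0], 0],
])

```text
t: 27.35
tool_pos: [0.4585, -0.0376, 0.24]
tool_rot: [-1.514, 0.638, 0.853]
contact_force: [-0.6, 1.1, -0.9]
opening: 0.0157
```

>>> carry_out([
  [[0, 0.05, 0], [-0.1, 0, -0.2], 0],
  [[0, 0, 0], [0, 0, -0.1], 0],
])

```text
t: 27.55
tool_pos: [0.4584, -0.0382, 0.239]
tool_rot: [-1.516, 0.636, 0.851]
contact_force: [-12.2, 0.9, 11.3]
opening: 0.0153
```

```bash
python3 - <<'E'
from chk2 import *
A=shot('v')
S2=('S',(.672,-.005),.0465,.006,-.15,.08,.17)
try: rims(A,[L,M,S2])
except Exception as e: print(e)
im=cv2.imread('pics/v_scene.png')[150:270,220:360]; cv2.imwrite('pics/v2.png',cv2.resize(im,None,fx=5,fy=5,interpolation=cv2.INTER_CUBIC))
E
```

```text
L scene [ 0.6672 -0.0052] 419 yaw 35.171763467253555 177 rim plane [-0.0019  0.0061  0.0728]
L top [ 0.6673 -0.0048] 180 yaw 34.873262217769636 188 rim plane [-0.0067  0.005   0.0732]
M scene [ 0.6733 -0.0041] 437 yaw 12.751074294578018 163 rim plane [-0.0041  0.0023  0.0753]
M top [ 0.6725 -0.0036] 182 yaw 13.87140240996438 117 rim plane [-0.0107 -0.0054  0.0764]
S scene [ 0.6783 -0.0057] 364 yaw -9.976046731335751 274 rim plane [0.0029 0.0018 0.0785]
S top [ 0.6769 -0.005 ] 147 yaw -8.403756577463193 127 rim plane [-0.0077  0.0041  0.0796]
```

View pics/v2.png

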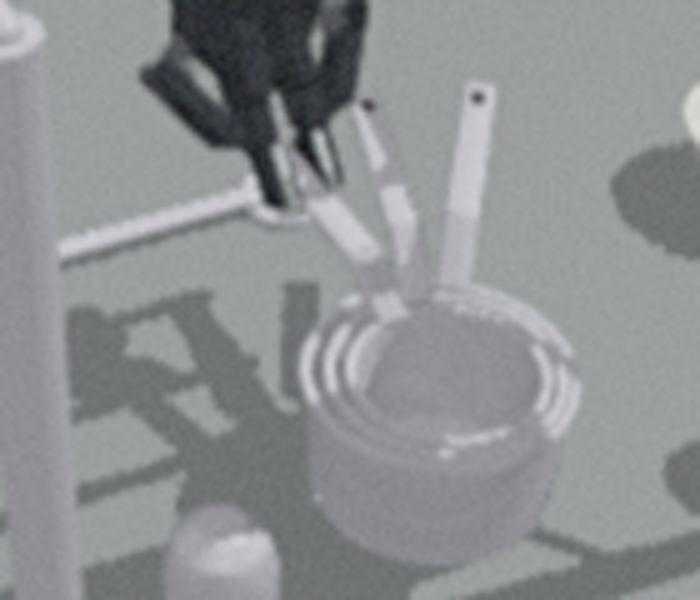

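All three are nested and level. The rims measure about 73, 76 and 79 mm. I'll release and back out.

>>> carry_out([
  [[0, 0, 0], [0, 0, 0], 0.4],
  [[0, 0, 0], [0, 0, 0], 0.4],
  [[0, 0, 0], [0, 0, 0], 0.4],
  [[0, 0, 0], [0, 0, 0], 0.4],
])

```text
t: 28.05
tool_pos: [0.4586, -0.0383, 0.2391]
tool_rot: [-1.517, 0.635, 0.849]
contact_force: [-0.3, 0.0, -0.1]
opening: 0.0342
```

>>> carry_out([
  [[0, 0, 0], [-0.25, -0.04, 0.36], 0.4],
  [[0, 0, 0], [-0.5, -0.08, 0.75], 0.4],
  [[0, 0, 0], [-0.5, -0.08, 0.8], 0.4],
  [[0, 0, 0], [-0.5, -0.08, 0.8], 0.4],
  [[0, 0, 0], [-0.5, -0.2, 0.8], 0.4],
  [[0, 0, 0], [-0.3, -0.5, 0.3], 0.4],
  [[0, 0, 0], [0, -1, 0], 0.4],
  [[0, 0, 0], [0, -1, 0], 0.4],
])

```text
t: 28.85
tool_pos: [0.4027, -0.0974, 0.3191]
tool_rot: [-1.52, 0.634, 0.853]
contact_force: [0.0, -0.6, -0.5]
opening: 0.0343
```

>>> carry_out([
  [[0, 0, 0], [0, -1, 0], 0.4],
  [[0, 0, 0], [0, -1, 0], 0.4],
  [[0, 0, 0], [0, -0.6, 0], 0.4],
  [[0, 0, 0], [0, 0, 0], 0.4],
  [[0, 0, 0], [0, 0, 0], 0.4],
])

```text
t: 29.35
tool_pos: [0.4008, -0.1529, 0.3213]
tool_rot: [-1.521, 0.636, 0.847]
contact_force: [-0.1, 0.4, -0.4]
opening: 0.0347
```

```bash
python3 - <<'E'
from chk2 import *
A=shot('w')
S2=('S',(.675,-.005),.0465,.006,-.15,.08,.17)
try: rims(A,[L,M,S2])
except Exception as e: print(e)
print(get_obs())
im=cv2.imread('pics/w_scene.png')[150:270,220:360]; cv2.imwrite('pics/w2.png',cv2.resize(im,None,fx=5,fy=5,interpolation=cv2.INTER_CUBIC))
E
```

```text
L scene [ 0.6673 -0.0052] 420 yaw 35.084089650796194 180 rim plane [-0.0067  0.008   0.0728]
L top [ 0.6674 -0.0047] 174 yaw 34.76792163473617 189 rim plane [-0.007   0.0055  0.0734]
M scene [ 0.6732 -0.004 ] 449 yaw 12.527443828431238 170 rim plane [-0.0047 -0.0012  0.0755]
M top [ 0.671  -0.0034] 195 yaw 12.890415582129117 172 rim plane [-0.0061 -0.0024  0.0763]
S scene [ 0.6788 -0.0059] 363 yaw -9.05435548596487 199 rim plane [-0.0085 -0.0028  0.078 ]
S top [ 0.6775 -0.0053] 142 yaw -8.44126874563001 177 rim plane [-0.0216 -0.0004  0.0794]
{'t': 29.45, 'q': array([-0.6418, -0.5331,  2.2749,  0.5159,  0.9876, -2.5663]), 'dq': array([ 0.0078,  0.0014, -0.0004,  0.0036, -0.0002, -0.0038]), 'effort': array([ -0.3235, -15.0944, -37.6195,   1.2714,  -1.0566,   0.0041]), 'tool_pos': array([ 0.401 , -0.1525,  0.3212]), 'tool_rot': array([-1.5219,  0.6355,  0.8479]), 'contact_force': array([-0.4395,  0.0464, -0.3685]), 'wrist_torque': array([-0.0302,  0.2266,  0.0077]), 'opening': 0.03430096470510645}
```

View pics/w2.png

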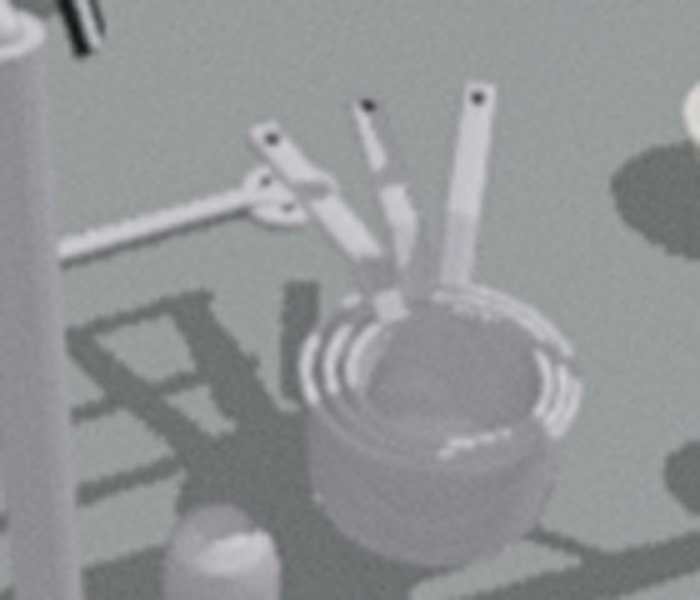

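View pics/w_top.png

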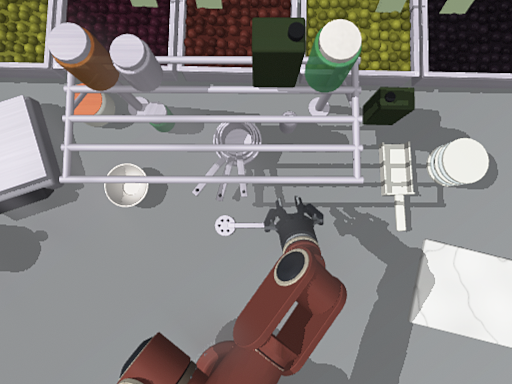

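```bash
python3 - <<'E'
from chk2 import *
A=[shot(f'x{i}') for i in range(4)]
sc=np.concatenate([a[0] for a in A]); tp=np.concatenate([a[1] for a in A])
for P,n in((sc,'scene'),(tp,'top')):
  for nm,c0,r,z0 in (('L',(.667,-.005),.0645,0),('M',(.6722,-.0038),.0555,.003),('S',(.678,-.0055),.0465,.006)):
    q=P[:,:2]-c0; rr=np.hypot(*q.T); az=np.degrees(np.arctan2(q[:,1],q[:,0]))%360
    out=[]
    for a in range(0,360,45):
        d=(az-a+180)%360-180
        m=(abs(rr-r)<.0035)&(abs(d)<22.5)&(abs(P[:,2]-z0-.072)<.012)
        out.append(round(1000*np.percentile(P[m][:,2],85),1) if m.sum()>15 else None)
    print(n,nm,out)
E
```

```text
scene L [np.float64(75.0), np.float64(75.3), np.float64(73.5), np.float64(78.1), np.float64(72.9), np.float64(73.3), np.float64(73.3), np.float64(73.6)]
scene M [np.float64(78.0), np.float64(76.4), np.float64(76.3), np.float64(76.5), np.float64(80.9), np.float64(76.1), np.float64(76.1), np.float64(77.4)]
scene S [np.float64(79.1), np.float64(79.4), np.float64(79.1), np.float64(78.7), np.float64(80.9), np.float64(79.2), np.float64(79.5), np.float64(78.9)]
top L [None, np.float64(76.0), np.float64(75.3), np.float64(80.0), np.float64(75.0), np.float64(74.6), np.float64(74.7), np.float64(75.1)]
top M [None, np.float64(77.5), np.float64(77.7), np.float64(77.4), np.float64(82.5), np.float64(77.8), np.float64(78.4), np.float64(78.6)]
top S [np.float64(71.9), np.float64(81.1), np.float64(80.9), np.float64(80.3), np.float64(83.3), np.float64(81.2), np.float64(80.6), np.float64(79.7)]
```

The rims are level to about 0.5 mm and step up by about 3 mm each, so both pans are seated. The handle bearings are 35°, 13° and -9° from the front. The other things stand where they were in the pictures, and the arm is clear.

```bash
python3 -c "
from station import *
print(finish_job())"
```

```text
the job is handed in; nothing more can be done
None
```

The set is put away: medium inside large, small inside medium, each lowered until it touched and then released. I lifted the small pan out by its handle first and parked it in the gap to the right while I placed the medium. The job was handed in at about 30 s of the 72 s allowed, and I get no verdict back.

My last checks, from both fixed cameras with the arm clear:
- **Seating:** the rims step up about 3 mm each (roughly 73, 76 and 79 mm in the scene camera). They are level to within about 1 mm wherever the reading was clean. Readings at the handle roots, and one sector hidden from the top camera, could not be used.
- **Handles:** they point to the front at about +35° (large), +13° (medium) and -9° (small), roughly 22° or 65 mm apart at the tips, with none touching.
- **Large pan:** it shifted about 1 to 2 mm during the work.
- **Off-centre:** the medium and small pans each sit about 6 mm towards the back, so they are up against the rear wall of the pan below.
- **Other things:** the bystanders look unmoved in the pictures; I did not measure them again. The highest contact force I read was about 17 N.

One check disagreed: a single quick plane fit from the top camera gave the small rim a tilt of about 0.02 rad. Four further pictures from each camera did not bear this out.

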